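# Load the instrument cassettes and set the lamp over them

## Task

Get the instrument station ready: swing the lamp head up until it stands upright, lay every blue cassette on the bench flat in a lane of its own with its yellow tab pointing to the hinge side of the lamp, then bring the lamp head down in line with the red index arm, let go and watch for a couple of seconds that it holds there. Last, push the lamp's green toggle fully over to on, and knock over none of the bottles or the jar.

Things in the scene. Friction and masses are not known exactly. Their poses are not given: they have to be found in the camera images.
- station: The loading station, fixed: aluminium base plate 225 x 430 x 12 mm with four white lanes side by side and a hinged lamp on two dark posts (at x = 120, y = -158 and 158 mm, tops at z = 115 mm). Origin on the table surface under the middle of the lanes; x points from the open front to the lamp's hinge side, y left along the row of lanes, z up
- lanes (a point): middle of the four open lanes, on their floor, 12 mm above the table. Lane centres lie at y = -99, -33, 33 and 99 mm in the station's frame; each lane is 116 mm long (along x) by 61 mm wide inside; its 5 mm thick walls rise 13 mm above the floor
- lamp_hinge (a point): middle of the lamp's hinge axis, at x = 120, y = 0, z = 100 mm in the station's frame; the axis runs along the station's y
- lamp (a joint): lamp head angle in rad: 0 lies flat over the lanes towards the front, 1.57 upright above the hinge, end stop 1.75; lifting the front edge increases it. The friction hinge is stiff (about 1 N m; 5 to 8 N at the bar) and stays where left. The head is a white panel 270 mm wide, 18 mm thick, from 20 to 165 mm from the axis, 0.4 kg
- lamp_bar (a point): middle of the round steel grip bar on the lamp head's free edge, 215 mm from the hinge axis, 12 mm thick, parallel to the axis; clear over 128 mm of its length, 44 mm off the edge of the panel, held by an arm at each end
- index (a joint): angle in rad of the red index arm, measured like the lamp's: the lamp is in line with the index arm when both values are equal. Preset and very stiff; leave it alone
- index_tip (a point): the ball at the end of the red index arm, a thin bar outside the left post on the lamp's own hinge axis, 170 mm from the axis, at y = 169 mm in the station's frame
- switch (a joint): the lamp's toggle switch in rad: 0 off (leaning to the front), 1.0 on (leaning towards the hinge side); stays where it is left, moved by about 1 N
- switch_tip (a point): middle of the green ball, 26 mm across, on the end of the switch's lever. The lever turns about an axis along the station's y at x = 80, y = -215, z = 34 mm in the station's frame and is 80 mm long, so the ball goes from x = 42 (off) to x = 118 mm (on), highest at z = 114 mm half-way; the grey block under it has its top at z = 37 mm
- cassette1_centre (a point): instrument cassette 1 (may be absent): blue box 100 x 50 x 26 mm with a black grip rib on top, 60 mm long, 14 mm thick, 30 mm high (all 56 mm high), 0.22 kg. This point is its middle, 28 mm above its underside; x points along the box and rib to the end with the yellow tab, z up. The rib is grasped from above across its 14 mm
- cassette1_tab (a point): middle of the yellow tab of cassette 1: 18 x 34 x 6 mm, sticks out of one end, 60 mm from the middle, 21 mm above the underside, so above the lane walls
- cassette2_centre (a point): instrument cassette 2 (may be absent): blue box 100 x 50 x 26 mm with a black grip rib on top, 60 mm long, 14 mm thick, 30 mm high (all 56 mm high), 0.22 kg. This point is its middle, 28 mm above its underside; x points along the box and rib to the end with the yellow tab, z up. The rib is grasped from above across its 14 mm
- cassette2_tab (a point): middle of the yellow tab of cassette 2: 18 x 34 x 6 mm, sticks out of one end, 60 mm from the middle, 21 mm above the underside, so above the lane walls
- cassette3_centre (a point): instrument cassette 3 (may be absent): blue box 100 x 50 x 26 mm with a black grip rib on top, 60 mm long, 14 mm thick, 30 mm high (all 56 mm high), 0.22 kg. This point is its middle, 28 mm above its underside; x points along the box and rib to the end with the yellow tab, z up. The rib is grasped from above across its 14 mm
- cassette3_tab (a point): middle of the yellow tab of cassette 3: 18 x 34 x 6 mm, sticks out of one end, 60 mm from the middle, 21 mm above the underside, so above the lane walls
- cassette4_centre (a point): instrument cassette 4 (may be absent): blue box 100 x 50 x 26 mm with a black grip rib on top, 60 mm long, 14 mm thick, 30 mm high (all 56 mm high), 0.22 kg. This point is its middle, 28 mm above its underside; x points along the box and rib to the end with the yellow tab, z up. The rib is grasped from above across its 14 mm
- cassette4_tab (a point): middle of the yellow tab of cassette 4: 18 x 34 x 6 mm, sticks out of one end, 60 mm from the middle, 21 mm above the underside, so above the lane walls
- gel: hand-gel bottle, a bystander on the table, origin under its middle; not to be knocked over. 60 mm across, 170 mm high
- jar: amber jar, a bystander on the table, origin under its middle; not to be knocked over. 60 mm across, 80 mm high
- saline: white bottle, a bystander on the table, origin under its middle; not to be knocked over. 54 mm across, 140 mm high

How it is judged:
On the way, in this order (a step that is already met when the one before it is completed fails the run):
1. the lamp head stands upright (above 80 degrees) (value of joint lamp above 1.4 rad), for 0.2 s.
2. every cassette lies flat in a lane, its tab towards the lamp's hinge, while the lamp is up (x of cassette1_centre in the frame of station between -0.02 and 0.02 m and y of cassette1_centre in the frame of station between -0.125 and 0.125 m and z of cassette1_centre in the frame of station between 0.034 and 0.046 m and x of each of cassette1_tab, cassette2_tab, cassette3_tab, cassette4_tab in the frame of station above 0.035 m and angle between each of cassette1_centre, cassette2_centre, cassette3_centre, cassette4_centre's own z axis and vertical below 0.12 rad and x of cassette2_centre in the frame of station between -0.02 and 0.02 m and y of cassette2_centre in the frame of station between -0.125 and 0.125 m and z of cassette2_centre in the frame of station between 0.034 and 0.046 m and x of cassette3_centre in the frame of station between -0.02 and 0.02 m and y of cassette3_centre in the frame of station between -0.125 and 0.125 m and z of cassette3_centre in the frame of station between 0.034 and 0.046 m and x of cassette4_centre in the frame of station between -0.02 and 0.02 m and y of cassette4_centre in the frame of station between -0.125 and 0.125 m and z of cassette4_centre in the frame of station between 0.034 and 0.046 m and value of joint lamp above 1.25 rad), for 0.3 s.
3. the lamp head is in line with the index arm (within 3 degrees), let go, and holds for 1.5 s (angle between the x axis of lamp_bar and the x axis of index_tip, either way round below 0.05 rad and contact force between the fingers and station below 0.2 N and velocity of joint lamp between -0.02 and 0.02 rad/s), for 1.5 s.
4. the toggle is pushed over to on (value of joint switch above 0.85 rad), for 0.1 s.
At the end, for the whole second after the job is handed in: every cassette lies flat in a lane (height within 6 mm, tilt under 7 degrees) with its tab towards the hinge; the lamp head is within 3 degrees of the index arm and still; the toggle is on (above 0.85 rad) (x of cassette1_centre in the frame of station between -0.02 and 0.02 m and y of cassette1_centre in the frame of station between -0.125 and 0.125 m and z of cassette1_centre in the frame of station between 0.034 and 0.046 m and x of each of cassette1_tab, cassette2_tab, cassette3_tab, cassette4_tab in the frame of station above 0.035 m and angle between each of cassette1_centre, cassette2_centre, cassette3_centre, cassette4_centre's own z axis and vertical below 0.12 rad and x of cassette2_centre in the frame of station between -0.02 and 0.02 m and y of cassette2_centre in the frame of station between -0.125 and 0.125 m and z of cassette2_centre in the frame of station between 0.034 and 0.046 m and x of cassette3_centre in the frame of station between -0.02 and 0.02 m and y of cassette3_centre in the frame of station between -0.125 and 0.125 m and z of cassette3_centre in the frame of station between 0.034 and 0.046 m and x of cassette4_centre in the frame of station between -0.02 and 0.02 m and y of cassette4_centre in the frame of station between -0.125 and 0.125 m and z of cassette4_centre in the frame of station between 0.034 and 0.046 m and angle between the x axis of lamp_bar and the x axis of index_tip, either way round below 0.05 rad and velocity of joint lamp between -0.02 and 0.02 rad/s and value of joint switch above 0.85 rad); the robot touches nothing.
It fails at once if the hand-gel bottle is knocked over (angle between gel's own z axis and vertical above 0.6 rad).
It fails at once if the amber jar is knocked over (angle between jar's own z axis and vertical above 0.6 rad).
It fails at once if the white bottle is knocked over (angle between saline's own z axis and vertical above 0.6 rad).
Of cassette1, cassette2, cassette3, cassette4 only 2 to 4 are there at a start; the rules pass over those that are not, and their reading is None.
At some moment in a run one of cassette1, cassette2, cassette3, cassette4 may be knocked a few centimetres aside while the robot is not near it.
Once in a run the grip may slacken for a moment while it holds something.
It also fails if it takes over 210 s, if anything falls off the work surface, if the arm or the gripper's body presses on something with over 40 N, if the wrist force passes 120 N, or if a joint passes its speed limit or range.

## Robot

A 6-joint arm with a two-finger parallel gripper is mounted at the origin on the work surface. World frame = base frame: x ahead of the robot, y to its left, z up, the work surface at z = 0. Lengths are in m, angles in rad, forces in N, time in s.
With the tool pointing down it reaches from about 0.325 to 0.9 m from the base axis. Payload 3.5 kg.
Tool frame: the origin (TCP) lies between the finger pads; the fingertips stand 25 mm ahead of it and the grasp point (between the pads) lies 6 mm ahead of it (ctrl.tcp_to_tips is the distance from the TCP to the fingertips, in m); x points along the fingers, y is the direction in which the jaws open and shut, and the axes are right-handed (so a half turn about x gives the same grasp; the last joint's range is limited). The gripper opens to 85 mm and grips with 20 to 120 N. Pads are 22 mm wide; open, the fingers measure 114 mm over their backs; the gripper's body (76 mm by 85 mm) begins 54 mm behind the grasp point. The pads swing forward as they close: fully open they stand 13 mm farther back than shut.
Start: joints at [1.154, 0.276, -0.026, 1.268, 0, 1.467], TCP at [0.193, 0.594, 0.256] pointing down, gripper open.
Joint ranges: [-3.12, 3.12], [-0.85, 1.88], [-1.08, 1.24], [-1.95, 2.15], [-1.57, 1.53], [-3.14, 3.14]. Speed limits (rad/s): [2.57, 2.57, 3.14, 3.14, 3.14, 3.14].

## Interface

Orientations are given as a unit quaternion [x, y, z, w].
In Python, from bench import sensors, optics, ctrl, spotter gives the robot as it stands. The module is installed in compiled form; this text tells all that it offers.
- The arm moves only by the tool carry_out, never from a script. Its argument "motion" is a list of rows, each a list of 5 numbers: the shift along the tool's x, y, z in m, then the turn about the tool's x in degrees, then the opening in per cent of the stroke, from 0 (shut) to 100 (fully open). A call has exactly 10 rows; each row is the pose to reach, as a shift and turn from the pose commanded when the call began, along the tool's axes at that moment; what a row does not reach only later rows make up. A row lasts 1/10 s, in which the tool goes at most 50 mm and 8.59 degrees, less where a joint would pass 70% of its speed; a pose out of reach is approached as far as the arm can. A call with a gripper value outside its range is refused whole. The fingers move at their own pace and stop on an object; "newtons" is the grip in N (left out, the last holds). Time passes only in rows, so rows that repeat a pose let the fingers close, or fill a call up. It gives the time, the measured TCP pose, the force and the opening at its end, in the units of the state.
- sensors.get_obs(): the state, without advancing time (a new reading comes with each control period).
- optics.snapshot(name): name is "scene" or "top" or "wrist"; returns the picture (400x640x3 uint8, red, green, blue); there is no depth.
- optics.camera_params(name): a dict with "fx", "fy", "cx", "cy" (pixels), "world_to_cam" (4x4, takes a point from world to camera coordinates); the wrist camera has in their place "mount" (4x4, takes a point from camera to tool coordinates, whose origin is the TCP and whose axes are the tool frame's). Camera axes: x right, y down, z forward; pixel columns grow to the right and rows downward; lengths in m; the calibration is good to about 2 mm. A picture is of the moment at which its call begins: read the wrist's pose just before it. camera_params takes no time and is no camera call.
- ctrl.hand_in(): hands the job in, once; it reports no verdict.
Trained networks look in the newest picture that a camera, given by its name, has taken for a name from the list of things; names that differ only in an ending like _2 or _b are one class to them, and where a whole thing is asked for, a point or a joint stands for the part that bears it (a point fixed in the world has none). Each returns a list of dicts, best first, with "score" (0 to 1); they miss things now and then, are a little off and sometimes report something else, mostly with a low value. They report only what shows in the picture. A call takes as long as a camera call.
- spotter.trace(query, camera): "pixels" (400x640 bool, what is visible of it) and "uv" ([column, row] in pixels, amid what is visible of it).
The state is a dict: "clock": time; "joint_positions": joint angles; "qvel": joint speeds; "tau": joint torques, N m; "tcp_pos": TCP position; "orientation": TCP orientation; "wrist_force": force on the tool from outside, world axes, zero at the start; "torque": the same for the moment, N m; "gripper_width": opening from 0.0 (shut) to 1.0 (fully open).
Only numpy, scipy, OpenCV 4.12 (cv2) and the standard library are available. Lean on these libraries where they do the work, as an engineer would, in place of code of your own. Each camera call takes 0.05 s, during which the arm holds its last target.

## Working session

There is one attempt and no reset: what is moved stays moved. The work goes in short steps, Python scripts to look and compute and a tool call to move; the robot and the scene stay as the last step left them, time stands still between calls to the robot, and variables do not carry over. Pictures are saved under pics/ and viewed, and the job is handed in when it is done.

Besides the shell and the picture viewer there is one more tool, called by a JSON object that holds its "name" and its "arguments". carry_out: Moves the arm, as the interface text tells. Its arguments: {"type":"object","properties":{"motion":{"type":"array","items":{"type":"array","items":{"type":"number"}}},"newtons":{"type":"number"}},"required":["motion"]}

```bash
mkdir -p pics; ls
python3 - <<'E'
from bench import sensors, optics, ctrl, spotter
import cv2
print(sensors.get_obs()); print(ctrl.tcp_to_tips)
for n in ["scene","top","wrist"]:
    print(n,optics.camera_params(n))
    cv2.imwrite(f"pics/{n}0.png",optics.snapshot(n)[:,:,::-1])
E
```

```text
pics
{'clock': 0.0, 'joint_positions': array([ 1.15360544e+00,  2.77121407e-01, -2.79021588e-02,  1.26796954e+00,
       -1.90258407e-05,  1.46741038e+00]), 'qvel': array([-4.69384925e-04, -1.22361537e-03, -6.64810831e-05,  8.99520951e-04,
       -8.35438038e-05, -1.32745021e-03]), 'tau': array([-1.32495745e-03, -4.45515454e+01,  2.95198417e+01,  1.61863491e-02,
       -2.20541706e-04, -2.24743808e-06]), 'tcp_pos': array([0.19263695, 0.59381341, 0.25515679]), 'orientation': array([ 0.10973982,  0.69861367, -0.11124431,  0.6982269 ]), 'wrist_force': array([-0.10678505,  0.67382029, -0.3607419 ]), 'torque': array([ 0.03478225, -0.03772015, -0.01163307]), 'gripper_width': 0.998360841608148}
0.025
scene {'fx': 451.19963322707196, 'fy': 451.19963322707196, 'cx': 318.5378533033222, 'cy': 199.36994006430962, 'world_to_cam': array([[ 0.32981987,  0.94398843, -0.01023196, -0.17906326],
       [ 0.60977426, -0.22129798, -0.76105358, -0.24208944],
       [-0.72069009,  0.24477141, -0.64860832,  1.6543788 ],
       [ 0.        ,  0.        ,  0.        ,  1.        ]])}
top {'fx': 420.6295820555
[... 196 characters left out ...]
5233e-01,  1.05333420e-03, -1.47609003e-01,
         5.15656869e-01],
       [ 1.47612638e-01,  5.76496743e-03, -9.89028450e-01,
         1.45623955e+00],
       [ 0.00000000e+00,  0.00000000e+00,  0.00000000e+00,
         1.00000000e+00]])}
wrist {'fx': 298.9738992654837, 'fy': 298.9738992654837, 'cx': 322.5440210691603, 'cy': 201.92403111286563, 'mount': array([[-3.55883062e-05, -3.11086921e-01,  9.50381464e-01,
        -1.17636769e-01],
       [ 9.99999773e-01, -6.51053354e-04, -1.75661975e-04,
        -3.31421054e-04],
       [ 6.73395183e-04,  9.50381241e-01,  3.11086873e-01,
        -7.94090332e-02],
       [ 0.00000000e+00,  0.00000000e+00,  0.00000000e+00,
         1.00000000e+00]])}
```

View pics/scene0.png

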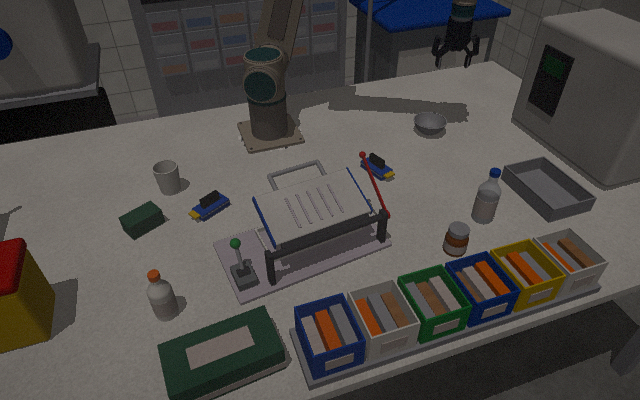

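View pics/top0.png

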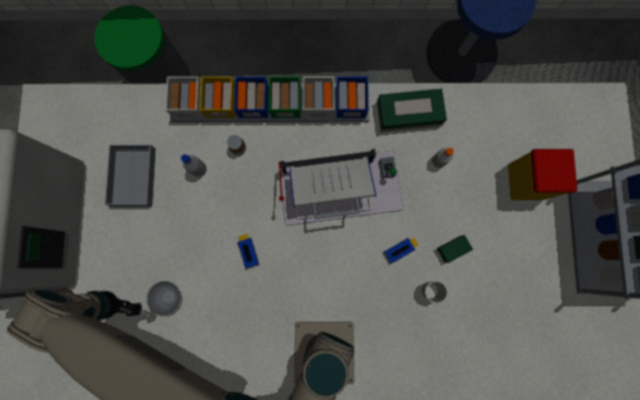

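View pics/wrist0.png

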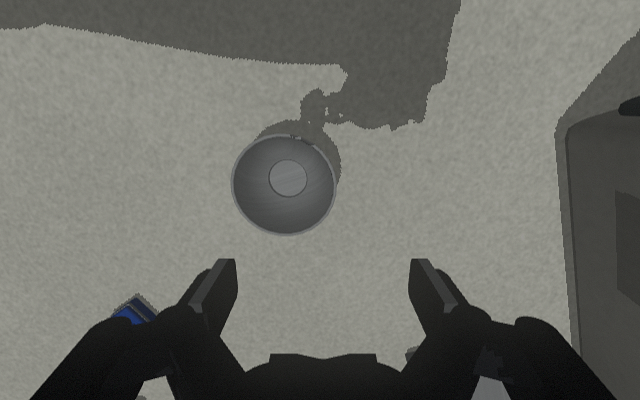

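```bash
cat > h.py <<'E'
from bench import sensors, optics, ctrl, spotter
import cv2, numpy as np
from scipy.spatial.transform import Rotation as R
from scipy.optimize import least_squares
def proj(n,P):
    c=optics.camera_params(n); P=np.atleast_2d(P)
    q=P@c['world_to_cam'][:3,:3].T+c['world_to_cam'][:3,3]
    return np.c_[c['fx']*q[:,0]/q[:,2]+c['cx'],c['fy']*q[:,1]/q[:,2]+c['cy']]
def back(n,uv,z,T=None):
    c=optics.camera_params(n)
    if T is None: M=np.linalg.inv(c['world_to_cam'])
    else: M=T@c['mount']
    d=M[:3,:3]@np.array([(uv[0]-c['cx'])/c['fx'],(uv[1]-c['cy'])/c['fy'],1]);o=M[:3,3]
    return o+d*(z-o[2])/d[2]
def tcpT(o=None):
    o=o or sensors.get_obs(); T=np.eye(4);T[:3,:3]=R.from_quat(o['orientation']).as_matrix();T[:3,3]=o['tcp_pos'];return T
def crop(n,img,box,s,f):
    x0,y0,x1,y1=box
    cv2.imwrite('pics/'+f,cv2.resize(img[y0:y1,x0:x1,::-1],None,fx=s,fy=s,interpolation=cv2.INTER_CUBIC))
E
python3 - <<'E'
from h import *
t=optics.snapshot('top'); s=optics.snapshot('scene')
np.save('t.npy',t);np.save('s.npy',s)
crop('top',t,(230,130,430,280),4,'topc.png')
crop('scene',s,(180,130,420,310),3.3,'scenec.png')
for n in ['top','scene']:
  for q in ['cassette1_centre','station','lamp','index_tip','switch_tip','gel','jar','saline']:
    r=spotter.trace(q,n)
    print(n,q,[(round(d['score'],2),np.round(d['uv'],1),int(d['pixels'].sum())) for d in r][:5])
E
```

```text
top cassette1_centre []
top station [(0.96, array([339.5, 185.4]), 7401)]
top lamp [(0.61, array([333.2, 181.3]), 3909)]
top index_tip []
top switch_tip [(0.42, array([391.9, 172. ]), 27)]
top gel [(0.97, array([194.3, 168.2]), 389)]
top jar [(0.61, array([234.8, 145.6]), 280)]
top saline [(0.72, array([445.4, 156.6]), 344)]
scene cassette1_centre [(0.44, array([302.5, 236.6]), 14159)]
scene station [(0.58, array([301.7, 236.7]), 14045)]
scene lamp [(0.62, array([314.1, 208.7]), 6837)]
scene index_tip [(0.64, array([373.5, 188.2]), 190), (0.56, array([312.9, 208.5]), 7060)]
scene switch_tip [(0.63, array([239.6, 252.2]), 199)]
scene gel [(0.7, array([374.9, 182. ]), 210), (0.64, array([485.6, 197.3]), 1065)]
scene jar [(0.81, array([456.2, 238.2]), 765)]
scene saline [(0.63, array([160.5, 298.1]), 1065)]
```

View pics/topc.png

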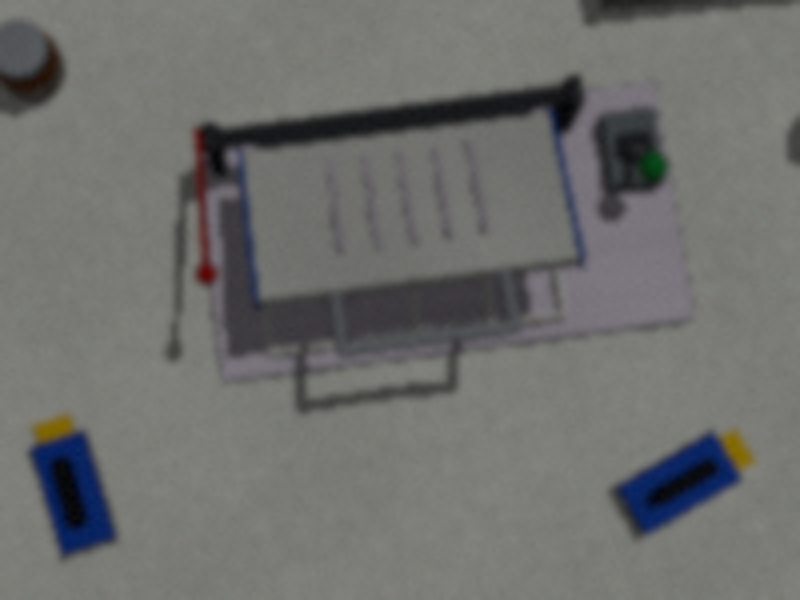

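View pics/scenec.png

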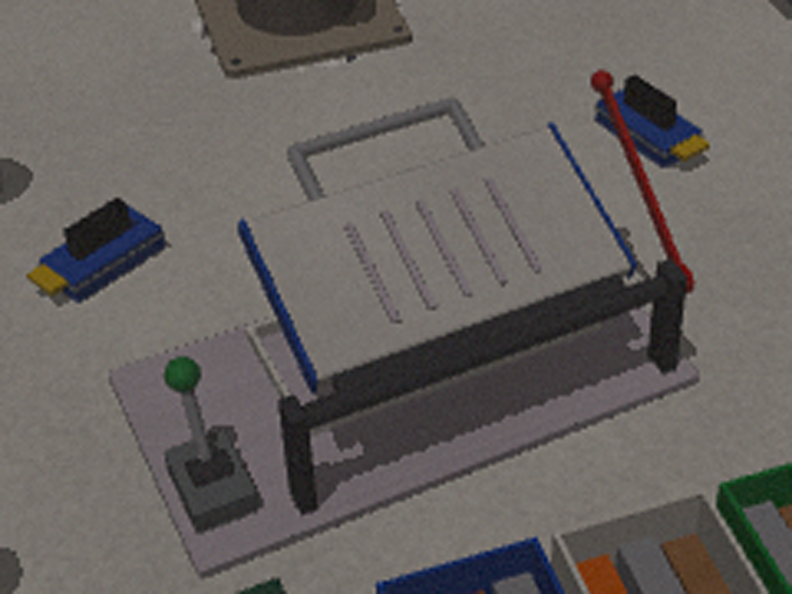

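```bash
cat > fit.py <<'E'
from h import *
tp=lambda u,v:np.array([u/4+230-.4,v/4+130-.4]); sp=lambda u,v:np.array([u/3.3+180-.35,v/3.3+130-.35])
def W(p,P):
    c,s=np.cos(p[2]),np.sin(p[2]); P=np.atleast_2d(P)
    return np.c_[p[0]+c*P[:,0]-s*P[:,1],p[1]+s*P[:,0]+c*P[:,1],P[:,2]]
arm=lambda a,L,y:[.12-L*np.cos(a),y,.1+L*np.sin(a)]
def pts(p):
    la,ia,sw=p[3:6]
    return [[.12,.158,.115],[.12,-.158,.115],arm(ia,.17,.169),arm(la,.215,0),[.08+.08*np.sin(sw-.5),-.215,.034+.08*np.cos(sw-.5)],
      arm(la,.165,.135),arm(la,.165,-.135)]
ob={'top':[tp(213,133),tp(575,87),tp(206,272),tp(430,335),tp(653,165),tp(259,303),tp(583,263)],
'scene':[sp(672,275),sp(293,405),sp(601,81),sp(376,127),sp(183,375),None,None]}
def res(p):
    r=[]
    P=W(p,pts(p))
    for n in ob:
        q=proj(n,P)
        for i,o in enumerate(ob[n]):
            if o is not None: r.append(q[i]-o)
    return np.concatenate(r)
if __name__=='__main__':
    s=least_squares(res,[.55,-.05,0,.3,.5,.1],loss='soft_l1')
    print(s.x.round(4)); print(res(s.x).reshape(-1,2).round(1))
    np.save('p.npy',s.x)
    # base plate corner check
    tc=[tp(222,380),tp(690,318),tp(655,85)]
    for u in tc:
        w=back('top',u,.012); c,sn=np.cos(s.x[2]),np.sin(s.x[2]);d=w-np.r_[s.x[:2],0]
        print((c*d[0]+sn*d[1]).round(3),(-sn*d[0]+c*d[1]).round(3))
    for n,u in [('c1',tp(67,492)),('c2',tp(680,485))]:
        print(n,back('top',u,.056).round(4))
    for n,a,b in [('c1',tp(72,493),tp(53,428)),('c2',tp(680,484),tp(737,450))]:
        A=back('top',a,.026);B=back('top',b,.024); print(n,A.round(4),B.round(4),np.linalg.norm(B-A),np.degrees(np.arctan2(*(B-A)[1::-1])))
E
python3 fit.py
```

```text
[ 0.5433 -0.0302  0.1267  0.3413  0.6657  0.0733]
[[-0.7  0.3]
 [ 0.4  0.3]
 [ 0.1 -0. ]
 [-0.5  0.2]
 [ 0.2 -0.1]
 [-0.8 -0.1]
 [-0.  -0.5]
 [ 0.  -1.6]
 [-0.5  0.7]
 [ 0.3  0.3]
 [-0.3  0.2]
 [-0.3  0. ]]
-0.08 0.179
-0.078 -0.246
0.14 -0.247
c1 [0.3402 0.267  0.056 ]
c2 [ 0.346  -0.2618  0.056 ]
c1 [0.3403 0.2677 0.026 ] [0.3977 0.2863 0.024 ] 0.06033286362011508 17.94519641003286
c2 [ 0.348  -0.2675  0.026 ] [ 0.3779 -0.3191  0.024 ] 0.059646229315281594 -59.8771311770245
```

```bash
cat >> h.py <<'E'
p_=None
try: p_=np.load('p.npy')
except Exception: pass
def st(P):
    c,s=np.cos(p_[2]),np.sin(p_[2]); P=np.asarray(P,float)
    return np.array([p_[0]+c*P[0]-s*P[1],p_[1]+s*P[0]+c*P[1],P[2]])
def inv(w):
    c,s=np.cos(p_[2]),np.sin(p_[2]); d=np.asarray(w)-np.r_[p_[:2],0]
    return np.array([c*d[0]+s*d[1],-s*d[0]+c*d[1],d[2]])
def yaw(T=None):
    T=tcpT() if T is None else T
    return np.degrees(np.arctan2(T[1,1],T[0,1]))
def go(w,yw=None,T=None):
    """shift in tool axes(mm) and turn deg to put TCP at w with tool-y yaw yw"""
    T=tcpT() if T is None else T
    d=T[:3,:3].T@(np.asarray(w)-T[:3,3])*1000
    t=None if yw is None else -((yw-yaw(T)+180)%360-180)
    print('shift mm',d.round(1),'turn',None if t is None else round(t,1))
def stat():
    o=sensors.get_obs();T=tcpT(o)
    print('t',round(o['clock'],2),'tcp',T[:3,3].round(4),'loc',inv(T[:3,3]).round(4),'yaw',yaw(T).round(2),'tilt',np.degrees(np.arccos(-T[2,0])).round(2),'F',o['wrist_force'].round(1),'w',round(o['gripper_width'],3),'j',o['joint_positions'].round(2))
E
python3 - <<'E'
from h import *
stat(); T=tcpT(); print(T.round(3))
print(np.degrees(p_[2]))
for a in (.3413,1.0,1.6): print(a, st([.12-.215*np.cos(a),0,.1+.215*np.sin(a)]).round(4))
w=st([.12-.215*np.cos(.3413),0,.1+.215*np.sin(.3413)])
go(w+[0,0,.08],7.26); go(w+[0,0,.08],187.26)
E
```

```text
t 1.05 tcp [0.1929 0.5945 0.2563] loc [-0.2686  0.664   0.2563] yaw 72.02 tilt 0.0 F [ 0.2  0.3 -1.4] w 1.003 j [ 1.15  0.28 -0.03  1.27  0.    1.47]
[[ 0.     0.309  0.951  0.193]
 [ 0.     0.951 -0.309  0.594]
 [-1.     0.    -0.     0.256]
 [ 0.     0.     0.     1.   ]]
7.260926328004961
0.3413 [ 0.4614 -0.0407  0.172 ]
1.0 [ 0.5471 -0.0297  0.2809]
1.6 [ 0.6686 -0.0143  0.3149]
shift mm [   4.4 -521.3  451.4] turn 64.8
shift mm [   4.4 -521.3  451.4] turn -115.2
```

{"name": "carry_out", "arguments": {"motion": [[0,-0.036,0.031,6.5,60],[0,-0.072,0.062,13,60],[0,-0.108,0.093,19.5,60],[0,-0.144,0.124,26,60],[0,-0.18,0.155,32.5,60],[0,-0.216,0.186,39,60],[0,-0.252,0.217,45.5,60],[0,-0.288,0.248,52,60],[0,-0.324,0.279,58.5,60],[0,-0.36,0.31,64.8,60]], "newtons": 60}}

```text
clock: 2.05
tcp_pos: [0.3771, 0.1546, 0.2567]
orientation: [0.469, 0.529, -0.468, 0.53]
wrist_force: [0.7, 1.1, -0.4]
gripper_width: 0.601
```

Run:
```python
from h import *
stat()
w=st([.12-.215*np.cos(.3413),0,.1+.215*np.sin(.3413)])
go(w+[0,0,.07],7.26)
```

```text
t 2.05 tcp [0.3771 0.1546 0.2567] loc [-0.1415  0.2044  0.2567] yaw 6.97 tilt 0.08 F [ 0.7  1.1 -0.4] w 0.601 j [ 0.23 -0.12 -0.46  1.23  0.    1.68]
shift mm [ 14.8  59.9 204.1] turn -0.3
```

{"name": "carry_out", "arguments": {"motion": [[0,0.012,0.04,0,60],[0,0.024,0.08,0,60],[0,0.036,0.12,0,60],[0,0.048,0.16,0,60],[0,0.06,0.204,0,60],[0,0.06,0.204,0,60],[0,0.06,0.204,0,60],[0,0.06,0.204,0,60],[0,0.06,0.204,0,60],[0,0.06,0.204,0,60]]}}

```text
clock: 3.05
tcp_pos: [0.4614, -0.0374, 0.2564]
orientation: [0.467, 0.531, -0.467, 0.531]
wrist_force: [-0.6, -0.7, -0.4]
gripper_width: 0.6
```

Run:
```python
from h import *
stat()
w=st([.12-.215*np.cos(.3413),0,.1+.215*np.sin(.3413)])
go(w+[0,0,.006],7.26)
T=tcpT();img=optics.snapshot('wrist');cv2.imwrite('pics/w1.png',img[:,:,::-1])
c=optics.camera_params('wrist');M=np.linalg.inv(T@c['mount'])
q=M[:3,:3]@w+M[:3,3];print(q,c['fx']*q[0]/q[2]+c['cx'],c['fy']*q[1]/q[2]+c['cy'])
```

```text
t 3.05 tcp [ 0.4614 -0.0374  0.2564] loc [-0.0821  0.0033  0.2564] yaw 7.33 tilt 0.01 F [-0.6 -0.7 -0.4] w 0.6 j [-0.22 -0.01 -0.36  1.22  0.    1.22]
shift mm [78.4 -0.5  3.3] turn 0.1
[-0.00066808  0.01570361  0.21772636] 321.6266339194044 223.48766143828897
```

View pics/w1.png

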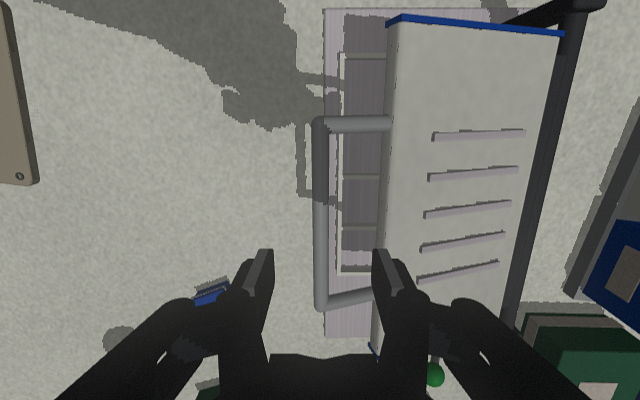

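{"name": "carry_out", "arguments": {"motion": [[0.02,0,0.003,0,55],[0.04,0,0.003,0,55],[0.06,0,0.003,0,55],[0.078,0,0.003,0,55],[0.078,0,0.003,0,55],[0.078,0,0.003,0,20],[0.078,0,0.003,0,0],[0.078,0,0.003,0,0],[0.078,0,0.003,0,0],[0.078,0,0.003,0,0]]}}

```text
clock: 4.1
tcp_pos: [0.4602, -0.0418, 0.179]
orientation: [0.466, 0.531, -0.469, 0.53]
wrist_force: [-5.1, -0.5, 3.6]
gripper_width: 0.109
```

Run:
```python
from h import *
stat()
# arc shift list from current
a0=.3413; 
for a in np.linspace(.3413,1.62,21): print(round(a,3),'up',(-.215*(np.sin(a)-np.sin(a0))).round(4),'fwd',(.215*(np.cos(a0)-np.cos(a))).round(4))
```

```text
t 4.1 tcp [ 0.4602 -0.0418  0.179 ] loc [-0.0839 -0.0009  0.179 ] yaw 7.22 tilt 0.26 F [-5.1 -0.5  3.6] w 0.109 j [-0.23  0.05 -0.47  1.06 -0.    1.22]
0.341 up -0.0 fwd 0.0
0.405 up -0.0128 fwd 0.005
0.469 up -0.0252 fwd 0.0108
0.533 up -0.0373 fwd 0.0174
0.597 up -0.0489 fwd 0.0248
0.661 up -0.06 fwd 0.0329
0.725 up -0.0706 fwd 0.0417
0.789 up -0.0806 fwd 0.0511
0.853 up -0.09 fwd 0.0612
0.917 up -0.0987 fwd 0.0718
0.981 up -0.1067 fwd 0.083
1.045 up -0.114 fwd 0.0946
1.109 up -0.1205 fwd 0.1067
1.172 up -0.1262 fwd 0.1192
1.236 up -0.1311 fwd 0.132
1.3 up -0.1352 fwd 0.1452
1.364 up -0.1385 fwd 0.1585
1.428 up -0.1409 fwd 0.172
1.492 up -0.1424 fwd 0.1857
1.556 up -0.143 fwd 0.1994
1.62 up -0.1428 fwd 0.2132
```

{"name": "carry_out", "arguments": {"motion": [[-0.013,0.005,0,0,0],[-0.025,0.011,0,0,0],[-0.037,0.017,0,0,0],[-0.049,0.025,0,0,0],[-0.06,0.033,0,0,0],[-0.071,0.042,0,0,0],[-0.081,0.051,0,0,0],[-0.09,0.061,0,0,0],[-0.099,0.072,0,0,0],[-0.107,0.083,0,0,0]]}}

```text
clock: 5.1
tcp_pos: [0.5388, -0.0314, 0.2874]
orientation: [0.464, 0.533, -0.471, 0.528]
wrist_force: [-16.9, -3.2, 9.7]
gripper_width: 0.116
```

Run:
```python
from h import *
stat()
```

```text
t 5.1 tcp [ 0.5388 -0.0314  0.2874] loc [-0.0046 -0.0006  0.2874] yaw 7.19 tilt 0.76 F [-16.9  -3.2   9.7] w 0.116 j [-0.18  0.12 -0.15  1.31 -0.    1.27]
```

{"name": "carry_out", "arguments": {"motion": [[-0.007,0.013,0,0,0],[-0.013,0.026,0,0,0],[-0.019,0.038,0,0,0],[-0.024,0.051,0,0,0],[-0.028,0.064,0,0,0],[-0.031,0.078,0,0,0],[-0.034,0.091,0,0,0],[-0.035,0.105,0,0,0],[-0.036,0.119,0,0,0],[-0.036,0.132,0,0,0]]}}

```text
clock: 6.1
tcp_pos: [0.6757, -0.0138, 0.3264]
orientation: [0.468, 0.53, -0.467, 0.531]
wrist_force: [-5.6, -0.4, 6.5]
gripper_width: 0.111
```

Run:
```python
from h import *
stat()
s=optics.snapshot('scene');crop('scene',s,(180,80,420,310),2.5,'s2.png')
```

```text
t 6.1 tcp [ 0.6757 -0.0138  0.3264] loc [ 0.1334 -0.0004  0.3264] yaw 7.25 tilt 0.14 F [-5.6 -0.4  6.5] w 0.111 j [-0.12  0.34  0.21  1.43  0.    1.33]
```

View pics/s2.png

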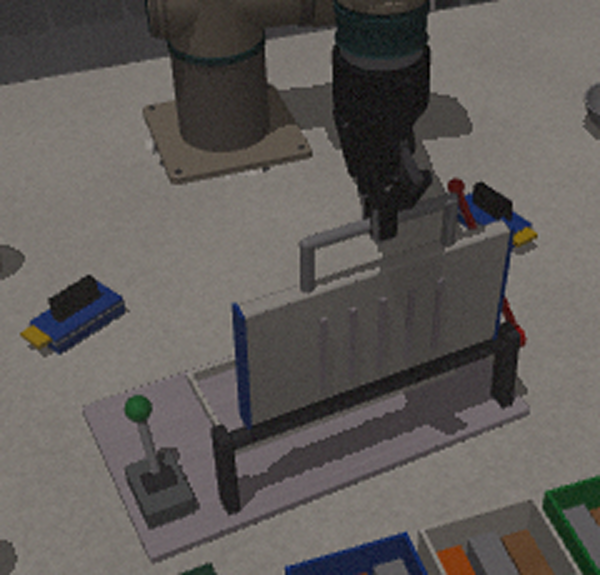

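The lamp head stands upright with the bar in the fingers (bar around (380,235) in the crop). Release and lift.

{"name": "carry_out", "arguments": {"motion": [[0,0,0,0,50],[0,0,0,0,50],[0,0,0,0,50],[0,0,0,0,50],[-0.02,0,0,0,50],[-0.045,0,0,0,50],[-0.07,0,0,0,50],[-0.07,-0.04,0,0,50],[-0.07,-0.08,0,0,50],[-0.07,-0.12,0,0,50]]}}

```text
clock: 7.15
tcp_pos: [0.5553, -0.0296, 0.3912]
orientation: [0.468, 0.531, -0.467, 0.531]
wrist_force: [-0.5, -1.2, 0.8]
gripper_width: 0.501
```

Run:
```python
from h import *
stat()
t=optics.snapshot('top');crop('top',t,(230,90,430,290),3,'t3.png')
for q in ['cassette1_centre','cassette1_tab']:
    print([(round(d['score'],2),np.round(d['uv'],1),int(d['pixels'].sum())) for d in spotter.trace(q,'top')][:6])
s=optics.snapshot('scene');crop('scene',s,(180,80,420,310),2.5,'s3.png')
```

```text
t 7.15 tcp [ 0.5553 -0.0296  0.3912] loc [ 0.0119 -0.0009  0.3912] yaw 7.23 tilt 0.0 F [-0.5 -1.2  0.8] w 0.501 j [-0.17  0.11  0.05  1.51  0.    1.28]
[(0.38, array([197.9, 168.4]), 424)]
[(0.7, array([442.8, 156.6]), 259)]
```

View pics/t3.png

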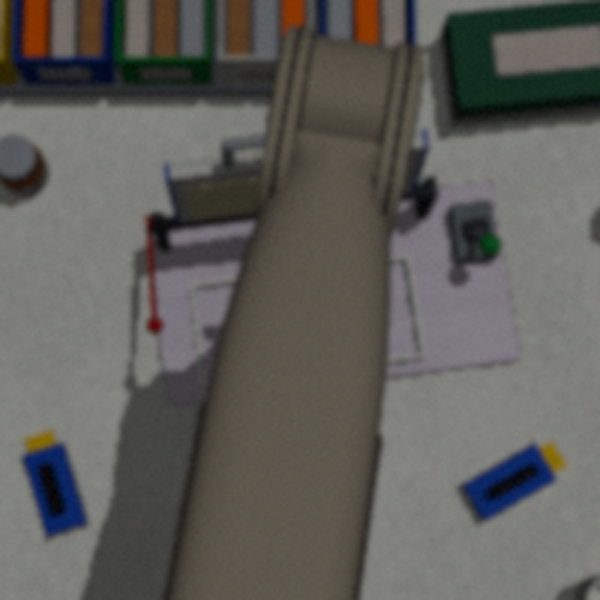

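View pics/s3.png

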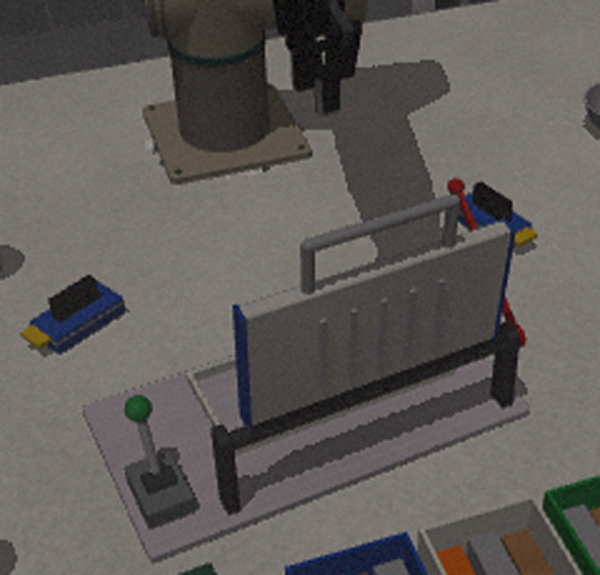

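```bash
cat >> h.py <<'E'
def cass(n,T=None,img=None):
    """blue cassettes: list of (centre world at z=.026, dir deg)"""
    img=optics.snapshot(n) if img is None else img
    hsv=cv2.cvtColor(img,cv2.COLOR_RGB2HSV)
    blue=cv2.inRange(hsv,(108,150,50),(128,255,255)); yel=cv2.inRange(hsv,(18,130,70),(32,255,255))
    return blue,yel
E
python3 - <<'E'
from h import *
go([.347,-.2665,.2],30)
t=np.load('t.npy');b,y=cass('top',img=t)
for nm,m in (('b',b),('y',y)):
    n,l,s,c=cv2.connectedComponentsWithStats(m)
    for i in range(1,n):
        if s[i,4]>25: print(nm,s[i],c[i].round(1))
E
```

```text
shift mm [ 191.5 -237.   208.9] turn -22.8
b [ 462    0   73   33 1850] [498.9  13.3]
b [235  77  32  34 100] [257.   86.1]
b [337  77  31  33  74] [344.3  85.7]
b [235  88   3  22  30] [235.3  98.3]
b [182 155   8   8  42] [185.2 158.3]
b [239 239  19  29 263] [248.2 252.9]
b [385 239  29  23 275] [398.8 250.5]
y [199  76  34  35 216] [215.2  93.2]
y [239 234   9   6  37] [242.9 236.7]
y [411 238   7   9  37] [413.9 241.9]
```

{"name": "carry_out", "arguments": {"motion": [[0,-0.03,0.026,-3,70],[0.02,-0.06,0.052,-6,70],[0.045,-0.09,0.078,-9,70],[0.07,-0.12,0.104,-12,70],[0.095,-0.15,0.13,-15,70],[0.12,-0.18,0.156,-18,70],[0.145,-0.21,0.182,-21,70],[0.17,-0.237,0.209,-23,70],[0.19,-0.237,0.209,-23,70],[0.19,-0.237,0.209,-23,70]]}}

```text
clock: 8.35
tcp_pos: [0.3463, -0.2666, 0.1986]
orientation: [0.354, 0.614, -0.352, 0.611]
wrist_force: [0.5, 0.8, 0.2]
gripper_width: 0.698
```

```bash
cat >> h.py <<'E'
def wcass():
    """from the wrist camera: blue body & yellow tab -> centre and direction"""
    T=tcpT();img=optics.snapshot('wrist');b,y=cass('wrist',img=img)
    out=[]
    for m,z in ((b,.026),(y,.024)):
        n,l,s,c=cv2.connectedComponentsWithStats(m)
        i=1+np.argmax(s[1:,4]); out.append(c[i])
        print(s[i],c[i].round(1))
        out.append(back('wrist',c[i],z,T))
    # precise: top-face contour of blue+rib -> min area rect from union hull
    n,l,s,c=cv2.connectedComponentsWithStats(b);i=1+np.argmax(s[1:,4])
    cs,_=cv2.findContours((l==i).astype(np.uint8),cv2.RETR_EXTERNAL,cv2.CHAIN_APPROX_NONE)
    h=cv2.convexHull(max(cs,key=len))[:,0]
    P=np.array([back('wrist',u,.026,T)[:2] for u in h.astype(float)])
    r=cv2.minAreaRect((P*1000).astype(np.float32)); print('rect',r)
    print('tab',out[3].round(4),'dir tab-rect',np.degrees(np.arctan2(out[3][1]-r[0][1]/1000,out[3][0]-r[0][0]/1000)),np.hypot(out[3][1]-r[0][1]/1000,out[3][0]-r[0][0]/1000))
    cv2.imwrite('pics/wl.png',img[:,:,::-1]); return np.array([r[0][0]/1000,r[0][1]/1000]),out[3]
E
python3 - <<'E'
from h import *
stat(); wcass()
E
cp pics/wl.png pics/w4.png
```

```text
t 8.35 tcp [ 0.3463 -0.2666  0.1986] loc [-0.2253 -0.2096  0.1986] yaw 30.08 tilt 0.32 F [0.5 0.8 0.2] w 0.698 j [-0.8  -0.02 -0.49  1.1   0.    0.24]
[ 300  141   50   94 2871] [324.9 184.7]
[308 236  32  15 472] [323.8 242.9]
rect ((349.0511169433594, -267.23126220703125), (48.16741180419922, 97.00900268554688), 30.149219512939453)
tab [ 0.3782 -0.3195  0.024 ] dir tab-rect -60.843125790500046 0.05983352269865861
```

View pics/w4.png

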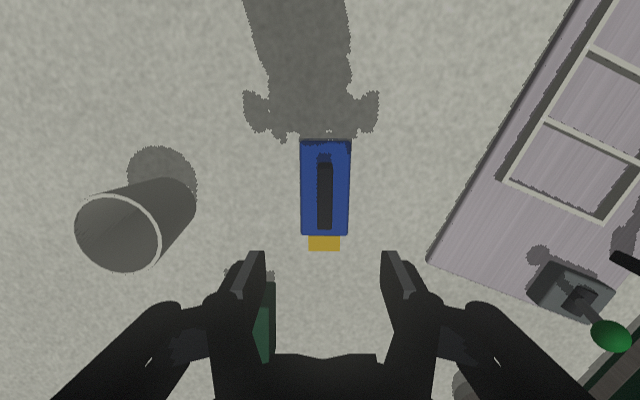

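Run:
```python
from h import *
go([.3485,-.2670,.055],29.8)
```

```text
shift mm [145.3   0.8   1.1] turn 0.4
```

{"name": "carry_out", "arguments": {"motion": [[0.04,0.001,0.001,0.3,45],[0.08,0.001,0.001,0.3,45],[0.11,0.001,0.001,0.3,45],[0.135,0.001,0.001,0.3,45],[0.145,0.001,0.001,0.3,45],[0.145,0.001,0.001,0.3,45],[0.145,0.001,0.001,0.3,0],[0.145,0.001,0.001,0.3,0],[0.145,0.001,0.001,0.3,0],[0.145,0.001,0.001,0.3,0]], "newtons": 60}}

```text
clock: 9.4
tcp_pos: [0.3503, -0.2684, 0.0579]
orientation: [0.354, 0.611, -0.354, 0.613]
wrist_force: [-1.5, -1.4, 5.8]
gripper_width: 0.149
```

Run:
```python
from h import *
stat()
```

```text
t 9.4 tcp [ 0.3503 -0.2684  0.0579] loc [-0.2216 -0.2119  0.0579] yaw 29.92 tilt 0.23 F [-1.5 -1.4  5.8] w 0.149 j [-0.8   0.16 -0.65  0.76  0.    0.25]
```

{"name": "carry_out", "arguments": {"motion": [[-0.02,0,0,0,0],[-0.045,0,0,0,0],[-0.075,0,0,0,0],[-0.105,0,0,0,0],[-0.13,0,0,0,0],[-0.13,0,0,0,0],[-0.13,0,0,0,0],[-0.13,0,0,0,0],[-0.13,0,0,0,0],[-0.13,0,0,0,0]]}}

```text
clock: 10.4
tcp_pos: [0.3483, -0.2663, 0.185]
orientation: [0.354, 0.613, -0.354, 0.611]
wrist_force: [0.8, -0.4, -0.9]
gripper_width: 0.147
```

Run:
```python
from h import *
stat()
go(st([.002,-.033,.185]),97.26)
cv2.imwrite('pics/w5.png',optics.snapshot('wrist')[:,:,::-1])
```

```text
t 10.4 tcp [ 0.3483 -0.2663  0.185 ] loc [-0.2233 -0.2095  0.185 ] yaw 29.92 tilt 0.16 F [ 0.8 -0.4 -0.9] w 0.147 j [-0.8  -0.   -0.51  1.07  0.    0.25]
shift mm [ -0.  275.9 -76.1] turn -67.3
```

View pics/w5.png

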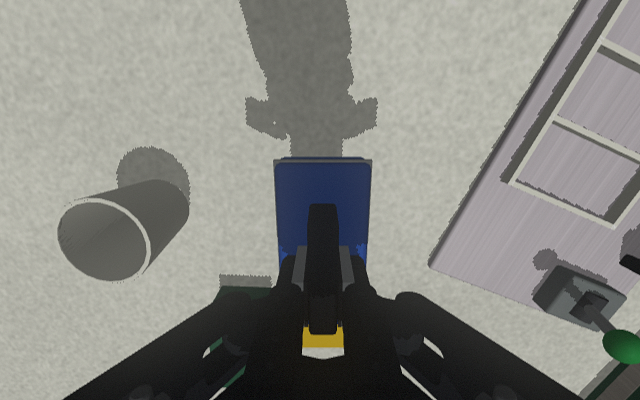

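{"name": "carry_out", "arguments": {"motion": [[0,0.03,-0.008,-7.4,0],[0,0.061,-0.017,-14.9,0],[0,0.092,-0.025,-22.4,0],[0,0.123,-0.034,-29.9,0],[0,0.153,-0.042,-37.4,0],[0,0.184,-0.051,-44.9,0],[0,0.215,-0.059,-52.3,0],[0,0.245,-0.068,-59.8,0],[0,0.276,-0.076,-67.3,0],[0,0.276,-0.076,-67.3,0]]}}

```text
clock: 11.45
tcp_pos: [0.5529, -0.0613, 0.1859]
orientation: [-0.046, 0.705, 0.047, 0.706]
wrist_force: [-0.6, 0.2, -1.6]
gripper_width: 0.151
```

Run:
```python
from h import *
stat()
go(st([.002,-.033,.073]),97.26)
cv2.imwrite('pics/w6.png',optics.snapshot('wrist')[:,:,::-1])
```

```text
t 11.45 tcp [ 0.5529 -0.0613  0.1859] loc [ 0.0056 -0.032   0.1859] yaw 97.52 tilt 0.12 F [-0.6  0.2 -1.6] w 0.151 j [-0.23  0.2  -0.28  1.09  0.   -0.36]
shift mm [112.9  -1.   -3.8] turn 0.3
```

View pics/w6.png

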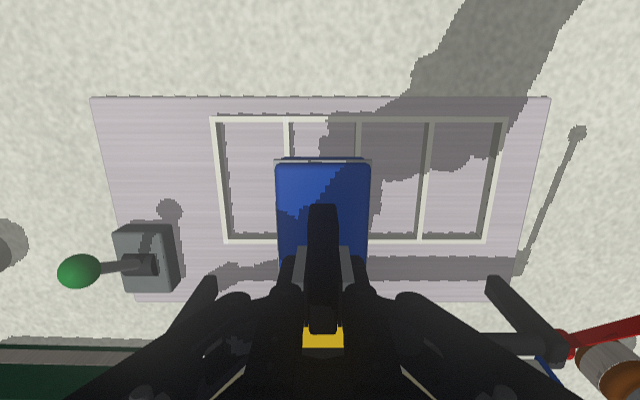

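Run:
```python
from h import *
T=tcpT()
for u in [(210,117),(507,117),(488,243),(286,119),(358,119),(431,120)]: print(inv(back('wrist',u,.025,T)).round(4))
```

```text
[-0.0648 -0.1343  0.025 ]
[-0.065   0.1319  0.025 ]
[0.0595 0.1364 0.025 ]
[-0.0631 -0.0662  0.025 ]
[-0.0631 -0.0016  0.025 ]
[-0.0623  0.0641  0.025 ]
```

{"name": "carry_out", "arguments": {"motion": [[0.03,-0.002,-0.005,0.3,0],[0.055,-0.002,-0.005,0.3,0],[0.075,-0.002,-0.005,0.3,0],[0.085,-0.002,-0.005,0.3,0],[0.095,-0.002,-0.005,0.3,0],[0.1,-0.002,-0.005,0.3,0],[0.105,-0.002,-0.005,0.3,0],[0.11,-0.002,-0.005,0.3,0],[0.113,-0.002,-0.005,0.3,0],[0.113,-0.002,-0.005,0.3,0]]}}

```text
clock: 12.5
tcp_pos: [0.5454, -0.066, 0.0731]
orientation: [-0.043, 0.706, 0.043, 0.706]
wrist_force: [-0.2, 0.4, -2.0]
gripper_width: 0.147
```

Run:
```python
from h import *
stat()
cv2.imwrite('pics/w7.png',optics.snapshot('wrist')[:,:,::-1])
s=optics.snapshot('scene');crop('scene',s,(180,80,420,310),2.5,'s7.png')
```

```text
t 12.5 tcp [ 0.5454 -0.066   0.0731] loc [-0.0024 -0.0358  0.0731] yaw 96.92 tilt 0.02 F [-0.2  0.4 -2. ] w 0.147 j [-0.24  0.31 -0.41  0.86  0.   -0.36]
```

View pics/w7.png

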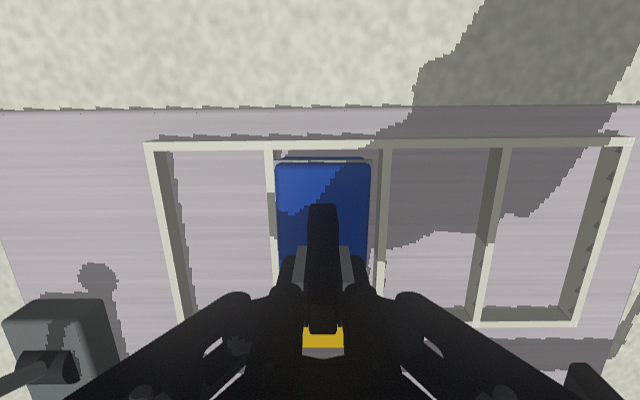

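View pics/s7.png

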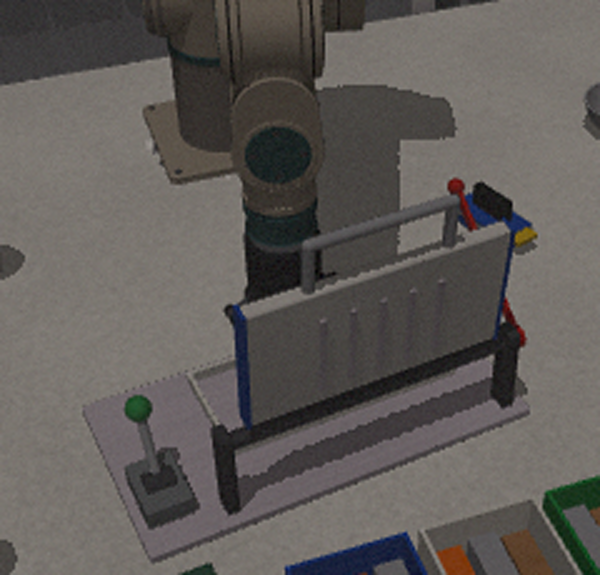

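{"name": "carry_out", "arguments": {"motion": [[0,0.0015,0.002,0,0],[0.001,0.0015,0.002,0,0],[0.002,0.0015,0.002,0,0],[0.002,0.0015,0.002,0,0],[0.002,0.0015,0.002,0,40],[0.002,0.0015,0.002,0,40],[0.002,0.0015,0.002,0,40],[-0.02,0.0015,0.002,0,40],[-0.06,0.0015,0.002,0,40],[-0.1,0.0015,0.002,0,40]]}}

```text
clock: 13.6
tcp_pos: [0.5465, -0.0642, 0.1738]
orientation: [-0.042, 0.707, 0.043, 0.705]
wrist_force: [0.7, -0.6, -0.1]
gripper_width: 0.398
```

Run:
```python
from h import *
stat()
cv2.imwrite('pics/w8.png',optics.snapshot('wrist')[:,:,::-1])
```

```text
t 13.6 tcp [ 0.5465 -0.0642  0.1738] loc [-0.0011 -0.0341  0.1738] yaw 96.92 tilt 0.12 F [ 0.7 -0.6 -0.1] w 0.398 j [-0.23  0.2  -0.3   1.07  0.   -0.36]
```

View pics/w8.png

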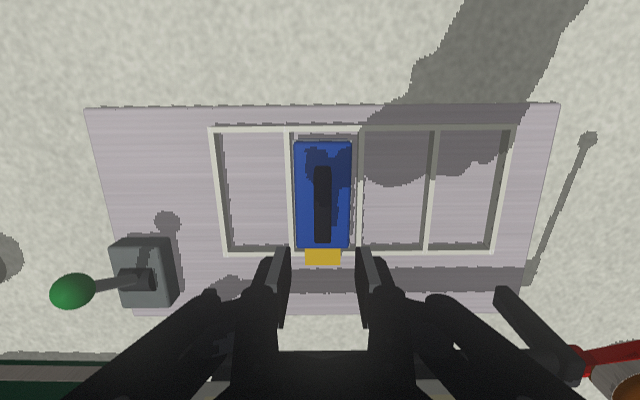

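Run:
```python
from h import *
go([.3405,.2675,.2],107.9)
```

```text
shift mm [ -21.2  355.7 -169. ] turn -11.0
```

{"name": "carry_out", "arguments": {"motion": [[-0.02,0,-0.04,0,70],[-0.04,0.0,-0.08,0,70],[-0.05,0.025,-0.12,0,70],[-0.05,0.06,-0.15,-2,70],[-0.05,0.105,-0.169,-4,70],[-0.05,0.155,-0.169,-6,70],[-0.05,0.205,-0.169,-8,70],[-0.04,0.255,-0.169,-11,70],[-0.03,0.305,-0.169,-11,70],[-0.021,0.355,-0.169,-11,70]]}}

```text
clock: 14.65
tcp_pos: [0.3367, 0.2671, 0.195]
orientation: [-0.11, 0.698, 0.11, 0.699]
wrist_force: [1.1, -0.8, 0.0]
gripper_width: 0.702
```

```bash
python3 - <<'E'
from h import *
stat(); wcass()
E
cp pics/wl.png pics/w9.png
```

```text
t 14.65 tcp [0.3367 0.2671 0.195 ] loc [-0.1674  0.3211  0.195 ] yaw 107.94 tilt 0.12 F [ 1.1 -0.8  0. ] w 0.702 j [ 0.52 -0.03 -0.51  1.09 -0.    0.21]
[ 297  143   51   94 2138] [318.5 190.4]
[306 238  32  15 457] [322.  244.8]
rect ((340.7377014160156, 267.25439453125), (96.37853240966797, 48.21288299560547), 17.893814086914062)
tab [0.3972 0.2855 0.024 ] dir tab-rect 17.880109202073854 0.059367161780888716
```

View pics/w9.png

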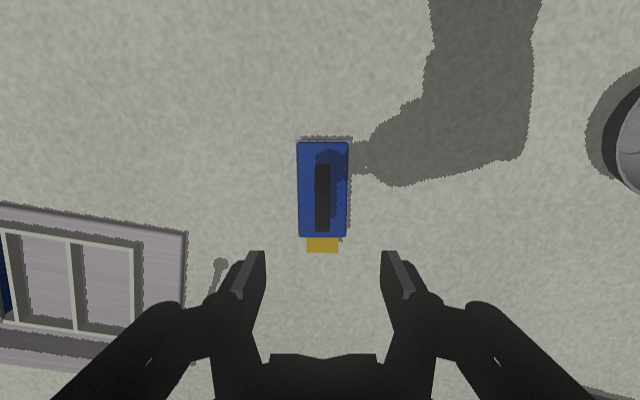

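Cassette 1 sits at about (322,190), tab toward the fingers at (322,245); centre (0.3405, 0.267), direction 17.9°.

Run:
```python
from h import *
go([.3405,.2672,.057],107.9)
```

```text
shift mm [136.8  -8.2   2.7] turn 0.4
```

Run:
```python
from h import *
stat()
optics.snapshot('wrist');stat();go([.3405,.2672,.057],107.9)
wcass();stat()
```

```text
t 14.7 tcp [0.3354 0.2733 0.1939] loc [-0.1679  0.3273  0.1939] yaw 108.33 tilt 0.39 F [ 1.1  4.1 -0.6] w 0.699 j [ 0.53 -0.03 -0.51  1.08  0.01  0.21]
t 14.75 tcp [0.3357 0.2697 0.1941] loc [-0.168   0.3237  0.1941] yaw 108.41 tilt 0.11 F [-0.7 -1.3  1.3] w 0.7 j [ 0.53 -0.03 -0.51  1.09  0.    0.2 ]
shift mm [137.1  -4.1   3.7] turn 0.5
[ 295  143   50   95 2241] [314.9 190.9]
[303 238  32  16 460] [318.5 245.6]
rect ((340.6812438964844, 267.178955078125), (97.24132537841797, 48.224822998046875), 18.247873306274414)
tab [0.3973 0.2854 0.024 ] dir tab-rect 17.846535274212574 0.05950639444064032
t 14.8 tcp [0.3361 0.2673 0.1944] loc [-0.168   0.3214  0.1944] yaw 108.28 tilt 0.03 F [ 0.6 -0.   0.3] w 0.7 j [ 0.52 -0.03 -0.51  1.09  0.    0.2 ]
```

{"name": "carry_out", "arguments": {"motion": [[0.03,-0.001,0.004,0.3,45],[0.07,-0.001,0.004,0.3,45],[0.1,-0.001,0.004,0.3,45],[0.125,-0.001,0.004,0.3,45],[0.137,-0.001,0.004,0.3,45],[0.137,-0.001,0.004,0.3,45],[0.137,-0.001,0.004,0.3,0],[0.137,-0.001,0.004,0.3,0],[0.137,-0.001,0.004,0.3,0],[0.137,-0.001,0.004,0.3,0]]}}

```text
clock: 15.8
tcp_pos: [0.3424, 0.2656, 0.0589]
orientation: [-0.108, 0.698, 0.108, 0.7]
wrist_force: [0.2, 0.1, 2.5]
gripper_width: 0.153
```

Run:
```python
from h import *
stat()
```

```text
t 15.8 tcp [0.3424 0.2656 0.0589] loc [-0.1619  0.3188  0.0589] yaw 107.61 tilt 0.15 F [0.2 0.1 2.5] w 0.153 j [ 0.51  0.14 -0.66  0.76 -0.    0.2 ]
```

{"name": "carry_out", "arguments": {"motion": [[-0.02,0,0,0,0],[-0.045,0,0,0,0],[-0.075,0,0,0,0],[-0.105,0,0,0,0],[-0.13,0,0,0,0],[-0.15,0,0,0,0],[-0.15,0,0,0,0],[-0.15,0,0,0,0],[-0.15,0,0,0,0],[-0.15,0,0,0,0]]}}

```text
clock: 16.8
tcp_pos: [0.3401, 0.2646, 0.2061]
orientation: [-0.109, 0.7, 0.108, 0.698]
wrist_force: [-0.1, 0.5, -2.6]
gripper_width: 0.144
```

Run:
```python
from h import *
stat()
go(st([.001,.033-.001,.205]),97.26)
cv2.imwrite('pics/w10.png',optics.snapshot('wrist')[:,:,::-1])
```

```text
t 16.8 tcp [0.3401 0.2646 0.2061] loc [-0.1643  0.3182  0.2061] yaw 107.62 tilt 0.19 F [-0.1  0.5 -2.6] w 0.144 j [ 0.51 -0.03 -0.49  1.12 -0.    0.2 ]
shift mm [   1.  -311.2  111.1] turn 10.4
```

View pics/w10.png

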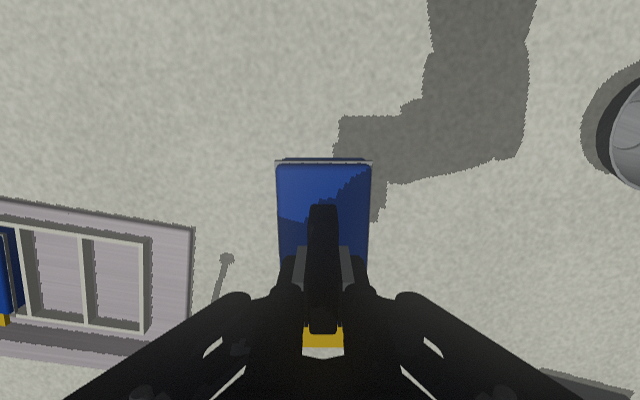

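{"name": "carry_out", "arguments": {"motion": [[0,-0.03,0,1,0],[0,-0.075,0,2,0],[0,-0.12,0,4,0],[0,-0.165,0,6,0],[0,-0.21,0,8,0],[0,-0.25,0.02,10.4,0],[0,-0.28,0.05,10.4,0],[0,-0.3,0.08,10.4,0],[0,-0.31,0.1,10.4,0],[0,-0.311,0.111,10.4,0]]}}

```text
clock: 17.85
tcp_pos: [0.543, 0.0014, 0.2068]
orientation: [-0.044, 0.706, 0.044, 0.706]
wrist_force: [0.2, -0.3, -1.7]
gripper_width: 0.148
```

{"name": "carry_out", "arguments": {"motion": [[0.02,0,0,0,0],[0.04,0,0,0,0],[0.06,0,0,0,0],[0.08,0,0,0,0],[0.095,0,0,0,0],[0.105,0,0,0,0],[0.11,0,0,0,0],[0.11,0,0,0,0],[0.11,0,0,0,0],[0.11,0,0,0,0]]}}

```text
clock: 18.85
tcp_pos: [0.542, 0.0024, 0.0988]
orientation: [-0.045, 0.705, 0.044, 0.706]
wrist_force: [0.3, 0.5, -2.5]
gripper_width: 0.148
```

Run:
```python
from h import *
stat()
go(st([.001,.033-.001,.0735]),97.26)
cv2.imwrite('pics/w11.png',optics.snapshot('wrist')[:,:,::-1])
```

```text
t 18.85 tcp [0.542  0.0024 0.0988] loc [0.0029 0.0325 0.0988] yaw 97.22 tilt 0.11 F [ 0.3  0.5 -2.5] w 0.148 j [-0.11  0.26 -0.4   0.9   0.   -0.24]
shift mm [25.3 -0.5 -1.9] turn -0.0
```

View pics/w11.png

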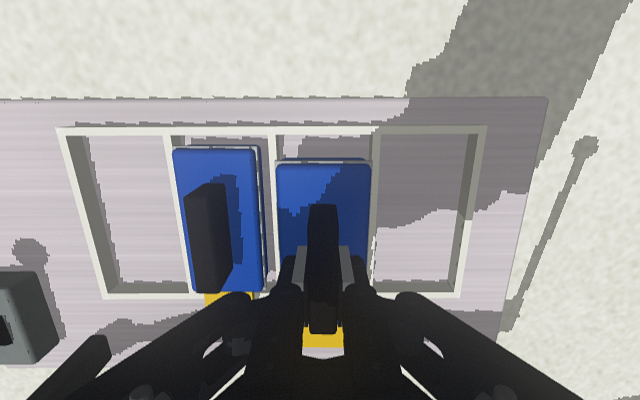

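{"name": "carry_out", "arguments": {"motion": [[0.008,0,-0.002,0,0],[0.014,0,-0.002,0,0],[0.02,0,-0.002,0,0],[0.025,0,-0.002,0,0],[0.027,0,-0.002,0,0],[0.027,0,-0.002,0,0],[0.027,0,-0.002,0,40],[0.027,0,-0.002,0,40],[0.027,0,-0.002,0,40],[0.0,0,-0.002,0,40]]}}

```text
clock: 19.9
tcp_pos: [0.5361, 0.0025, 0.0949]
orientation: [-0.044, 0.708, 0.045, 0.703]
wrist_force: [0.3, 0.8, 0.1]
gripper_width: 0.399
```

{"name": "carry_out", "arguments": {"motion": [[-0.02,0,0,0,40],[-0.05,0,0,0,40],[-0.08,0,0,0,40],[-0.11,0,0,0,40],[-0.14,0,-0.01,0,40],[-0.17,0,-0.02,0,40],[-0.2,0,-0.03,0,40],[-0.22,0,-0.04,0,40],[-0.23,0,-0.04,0,40],[-0.23,0,-0.04,0,40]]}}

```text
clock: 20.9
tcp_pos: [0.5007, -0.003, 0.3294]
orientation: [-0.045, 0.704, 0.044, 0.707]
wrist_force: [1.1, 0.1, -0.3]
gripper_width: 0.403
```

Run:
```python
from h import *
stat()
T=tcpT();img=optics.snapshot('wrist')
cv2.imwrite('pics/w12.png',img[:,:,::-1])
b,y=cass('wrist',img=img)
for nm,m,z in (('b',b,.038),('y',y,.036)):
    n,l,s,c=cv2.connectedComponentsWithStats(m)
    for i in range(1,n):
        if s[i,4]>60:
            print(nm,s[i],inv(back('wrist',c[i],z,T)).round(4))
            if nm=='b':
                ys,xs=np.nonzero(l==i);P=np.array([inv(back('wrist',u,z,T))[:2]*1000 for u in zip(xs.astype(float),ys)],np.float32); print(cv2.minAreaRect(P))
s=optics.snapshot('scene');crop('scene',s,(180,80,420,310),2.5,'s12.png')
```

```text
t 20.9 tcp [ 0.5007 -0.003   0.3294] loc [-0.0388  0.0324  0.3294] yaw 97.22 tilt 0.23 F [ 1.1  0.1 -0.3] w 0.403 j [-0.14  0.02 -0.17  1.37  0.   -0.26]
b [ 257  156   37   66 1348] [-0.0054 -0.0345  0.038 ]
((-1.7136688232421875, -34.46979522705078), (48.3251953125, 96.1168441772461), 89.64347839355469)
b [ 306  156   35   66 1509] [-0.0058  0.0311  0.038 ]
((-1.6443328857421875, 32.4104118347168), (48.445465087890625, 95.89275360107422), 89.93614196777344)
b [431 372  24  28 195] [0.3779 0.2484 0.038 ]Traceback (most recent call last):
  File "<stdin>", line 12, in <module>
  File "h.py", line 10, in back
    c=optics.camera_params(n)
ValueError: time passes only in moves, steps and waits
```

View pics/w12.png

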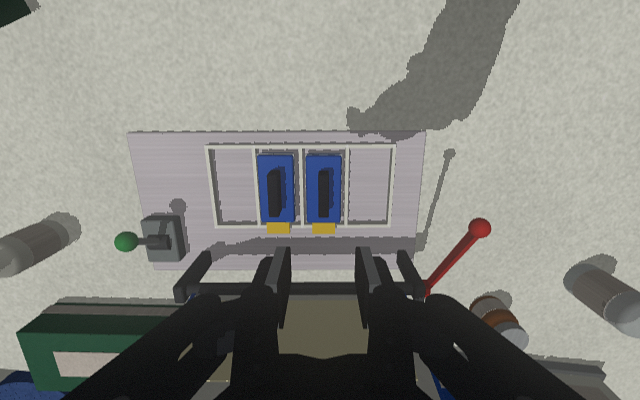

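View pics/top13.png

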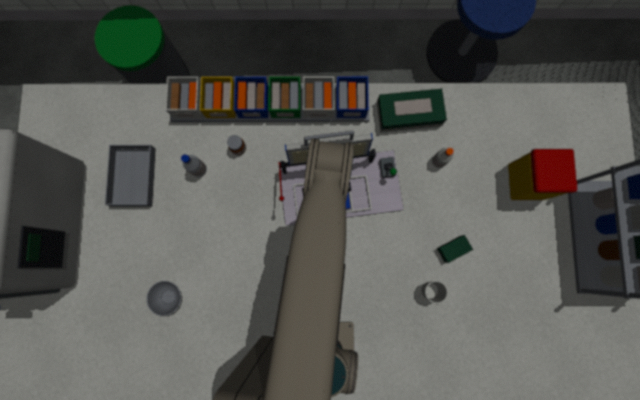

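View pics/scene13.png

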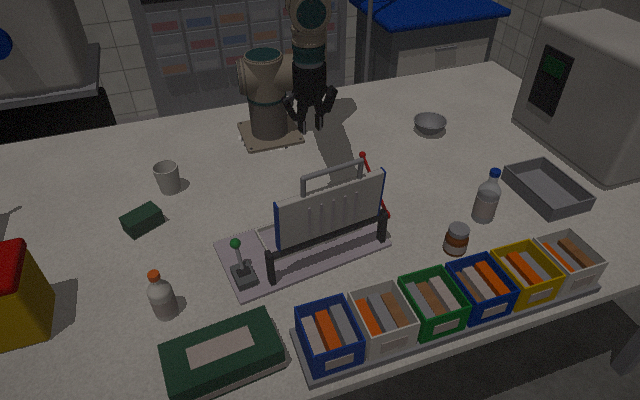

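Run:
```python
from h import *
for a in (1.5,1.55,1.6,1.65,1.7): print(a,proj('scene',st([.12-.215*np.cos(a),0,.1+.215*np.sin(a)])).round(1),proj('top',st([.12-.215*np.cos(a),0,.1+.215*np.sin(a)])).round(1))
stat()
a=1.62
go(st([.12-.215*np.cos(a),0,.1+.215*np.sin(a)])+[0,0,.08],7.26)
for i in range(1):
  s=cv2.imread('pics/scene13.png')[:,:,::-1]
  crop('scene',s,(280,140,400,230),6,'bar13.png')
  s=cv2.imread('pics/top13.png')[:,:,::-1]
  crop('scene',s,(270,110,410,220),5,'bar13t.png')
```

```text
1.5 [[325.5 161.2]] [[330.2 145.1]]
1.55 [[327.8 163.6]] [[329.7 141.5]]
1.6 [[330.1 166.2]] [[329.2 138.1]]
1.65 [[332.5 169.1]] [[328.8 134.6]]
1.7 [[334.8 172.2]] [[328.3 131.3]]
t 21.05 tcp [ 0.4993 -0.0027  0.3263] loc [-0.0402  0.0328  0.3263] yaw 97.22 tilt 0.13 F [0.5 0.2 0.2] w 0.399 j [-0.14  0.02 -0.18  1.37  0.   -0.26]
shift mm [-68.8 -32.7 170.6] turn 90.0
```

View pics/bar13.png

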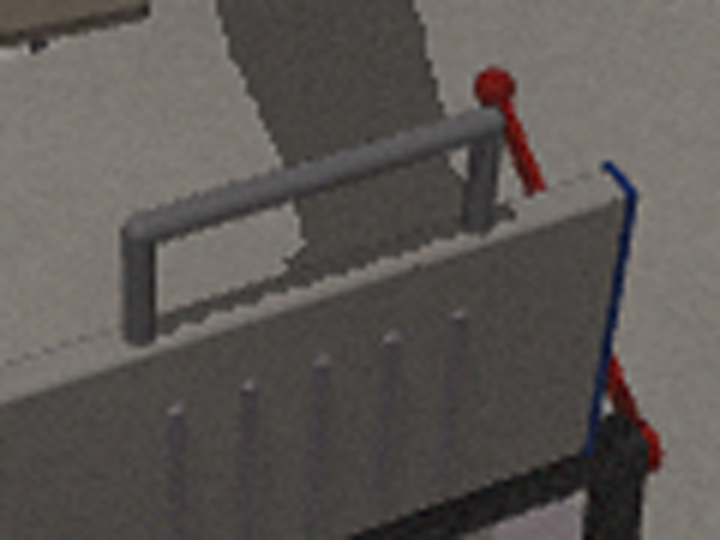

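View pics/bar13t.png

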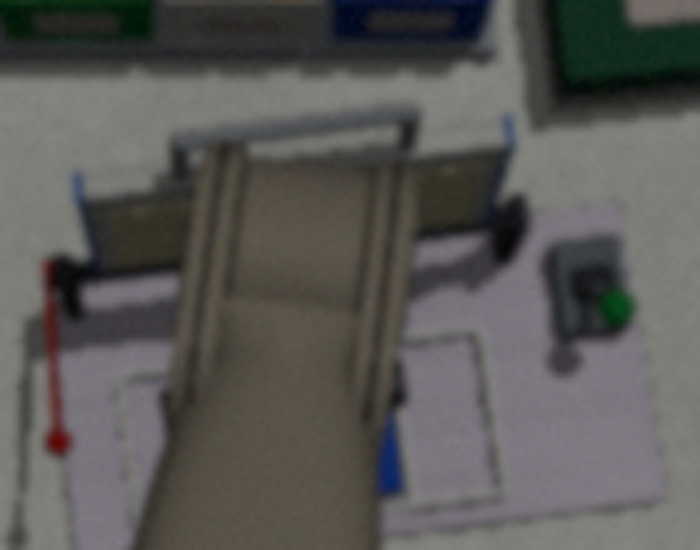

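{"name": "carry_out", "arguments": {"motion": [[-0.03,0,0,4,50],[-0.06,-0.003,0,12,50],[-0.08,-0.006,0.0,20,50],[-0.085,-0.01,0.01,28,50],[-0.085,-0.015,0.04,36,50],[-0.085,-0.02,0.07,44,50],[-0.085,-0.025,0.1,52,50],[-0.085,-0.03,0.13,60,50],[-0.085,-0.033,0.16,68,50],[-0.085,-0.033,0.177,76,50]]}}

```text
clock: 22.05
tcp_pos: [0.6813, -0.0134, 0.4091]
orientation: [0.4, 0.584, -0.402, 0.581]
wrist_force: [-0.3, 0.1, 0.2]
gripper_width: 0.496
```

Run:
```python
from h import *
stat()
a=1.645
go(st([.12-.215*np.cos(a),0,.1+.215*np.sin(a)])+[0,0,.08],7.26)
```

```text
t 22.05 tcp [ 0.6813 -0.0134  0.4091] loc [ 0.139  -0.0008  0.4091] yaw 20.88 tilt 0.22 F [-0.3  0.1  0.2] w 0.496 j [-0.11  0.36  0.4   1.61  0.    1.09]
shift mm [14.7 -2.7 -1.5] turn 13.6
```

{"name": "carry_out", "arguments": {"motion": [[0.005,-0.002,-0.001,7,50],[0.01,-0.003,-0.001,13.6,50],[0.014,-0.003,-0.001,13.6,50],[0.014,-0.003,-0.001,13.6,50],[0.014,-0.003,-0.001,13.6,50],[0.014,-0.003,-0.001,13.6,50],[0.014,-0.003,-0.001,13.6,50],[0.014,-0.003,-0.001,13.6,50],[0.014,-0.003,-0.001,13.6,50],[0.014,-0.003,-0.001,13.6,50]]}}

```text
clock: 23.05
tcp_pos: [0.6761, -0.0135, 0.399]
orientation: [0.466, 0.532, -0.466, 0.532]
wrist_force: [-0.5, -0.2, -1.1]
gripper_width: 0.498
```

Run:
```python
from h import *
stat()
a=1.645
go(st([.12-.215*np.cos(a),0,.1+.215*np.sin(a)])+[0,0,.008],7.26)
cv2.imwrite('pics/w14.png',optics.snapshot('wrist')[:,:,::-1])
```

```text
t 23.05 tcp [ 0.6761 -0.0135  0.399 ] loc [ 1.339e-01 -2.000e-04  3.990e-01] yaw 7.63 tilt 0.02 F [-0.5 -0.2 -1.1] w 0.498 j [-0.12  0.34  0.35  1.58  0.    1.32]
shift mm [76.6  2.  -0.2] turn 0.4
```

View pics/w14.png

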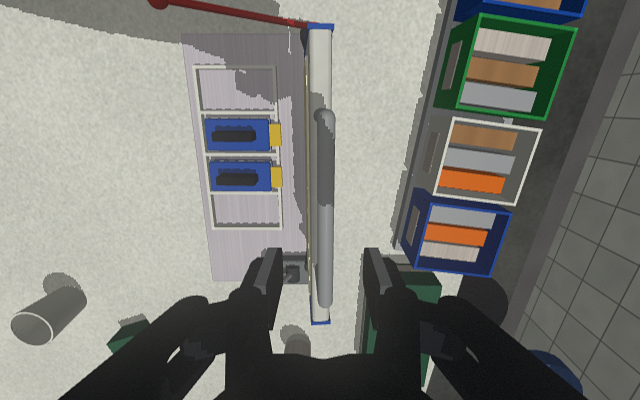

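{"name": "carry_out", "arguments": {"motion": [[0.02,0.002,0,0.4,50],[0.04,0.002,0,0.4,50],[0.06,0.002,0,0.4,50],[0.077,0.002,0,0.4,50],[0.077,0.002,0,0.4,50],[0.077,0.002,0,0.4,20],[0.077,0.002,0,0.4,0],[0.077,0.002,0,0.4,0],[0.077,0.002,0,0.4,0],[0.077,0.002,0,0.4,0]], "newtons": 60}}

```text
clock: 24.1
tcp_pos: [0.6786, -0.0133, 0.3235]
orientation: [0.468, 0.53, -0.467, 0.531]
wrist_force: [-1.1, -0.4, 4.3]
gripper_width: 0.118
```

Run:
```python
from h import *
stat()
o=sensors.get_obs();
l=inv(o['tcp_pos']);l[2]-=.007;v=l-[.12,0,.1];a0=np.arctan2(v[2],-v[0]);print('angle',a0,np.hypot(v[0],v[2]))
a0=1.645
for a in np.linspace(a0,.666,21)[1:]: print(round(a,3),'dn',(-.215*(np.sin(a)-np.sin(a0))).round(4),'y',(.215*(np.cos(a0)-np.cos(a))).round(4))
```

```text
t 24.1 tcp [ 0.6786 -0.0133  0.3235] loc [ 1.364e-01 -3.000e-04  3.235e-01] yaw 7.23 tilt 0.15 F [-1.1 -0.4  4.3] w 0.118 j [-0.11  0.35  0.21  1.43 -0.    1.33]
angle 1.6462576782933758 0.21713798602546783
1.596 dn -0.0005 y -0.0105
1.547 dn -0.0005 y -0.021
1.498 dn -0.0 y -0.0315
1.449 dn 0.001 y -0.042
1.4 dn 0.0025 y -0.0524
1.351 dn 0.0046 y -0.0628
1.302 dn 0.0071 y -0.073
1.253 dn 0.0101 y -0.083
1.204 dn 0.0137 y -0.093
1.156 dn 0.0177 y -0.1027
1.107 dn 0.0222 y -0.1122
1.058 dn 0.0271 y -0.1215
1.009 dn 0.0325 y -0.1305
0.96 dn 0.0383 y -0.1393
0.911 dn 0.0446 y -0.1478
0.862 dn 0.0512 y -0.1559
0.813 dn 0.0583 y -0.1637
0.764 dn 0.0657 y -0.1712
0.715 dn 0.0735 y -0.1783
0.666 dn 0.0816 y -0.185
```

{"name": "carry_out", "arguments": {"motion": [[0,-0.01,0,0,0],[0,-0.021,0,0,0],[0,-0.031,0,0,0],[0.001,-0.042,0,0,0],[0.003,-0.052,0,0,0],[0.005,-0.063,0,0,0],[0.007,-0.073,0,0,0],[0.01,-0.083,0,0,0],[0.014,-0.093,0,0,0],[0.018,-0.103,0,0,0]]}}

```text
clock: 25.1
tcp_pos: [0.5795, -0.0264, 0.3078]
orientation: [0.47, 0.527, -0.465, 0.534]
wrist_force: [2.8, 0.7, 8.0]
gripper_width: 0.117
```

Run:
```python
from h import *
stat()
o=sensors.get_obs();
l=inv(o['tcp_pos']);l[2]-=.007;v=l-[.12,0,.1];a0=np.arctan2(v[2],-v[0]);print('angle',a0,np.hypot(v[0],v[2]))
```

```text
t 25.1 tcp [ 0.5795 -0.0264  0.3078] loc [ 0.0363 -0.0007  0.3078] yaw 7.24 tilt 0.67 F [2.8 0.7 8. ] w 0.117 j [-0.16  0.17 -0.06  1.34  0.    1.29]
angle 1.1761137931099443 0.21755358996902974
```

{"name": "carry_out", "arguments": {"motion": [[0.0045,-0.0095,0,0,0],[0.0095,-0.019,0,0,0],[0.015,-0.028,0,0,0],[0.0205,-0.0365,0,0,0],[0.027,-0.045,0,0,0],[0.0335,-0.053,0,0,0],[0.0405,-0.061,0,0,0],[0.048,-0.0685,0,0,0],[0.056,-0.0755,0,0,0],[0.0635,-0.082,0,0,0]]}}

```text
clock: 26.1
tcp_pos: [0.4963, -0.0373, 0.2426]
orientation: [0.468, 0.528, -0.467, 0.532]
wrist_force: [-1.4, -0.9, 9.2]
gripper_width: 0.114
```

{"name": "carry_out", "arguments": {"motion": [[0,0,0,0,0],[0,0,0,0,0],[0,0,0,0,0],[0,0,0,0,0],[0,0,0,0,0],[0,0,0,0,0],[0,0,0,0,0],[0,0,0,0,0],[0,0,0,0,0],[0,0,0,0,0]]}}

```text
clock: 27.1
tcp_pos: [0.4945, -0.0374, 0.241]
orientation: [0.467, 0.53, -0.469, 0.531]
wrist_force: [-4.6, -4.7, 6.8]
gripper_width: 0.116
```

```bash
cat > lamp.py <<'E'
from h import *
from fit import W,arm
tag=__import__('sys').argv[1]
stat()
o=sensors.get_obs();
l=inv(o['tcp_pos']);l[2]-=.007;v=l-[.12,0,.1];a0=np.arctan2(v[2],-v[0]);print('angle',a0,np.hypot(v[0],v[2]))
s=optics.snapshot('scene');t=optics.snapshot('top')
crop('',s,(250,130,410,250),5,f's{tag}.png');crop('',t,(270,130,410,230),5,f't{tag}.png')
for a in np.arange(.58,.78,.02):
    P=[st(arm(a,.215,0)),st(arm(a,.165,.135)),st(arm(a,.165,-.135))]
    print(round(a,2),((proj('scene',P)-[250,130])*5+2).round(0).tolist(),((proj('top',P)-[270,130])*5+2).round(0).tolist())
P=st(arm(.6657,.17,.169));print(((proj('scene',P)-[250,130])*5+2).round(0),((proj('top',P)-[270,130])*5+2).round(0))
E
sed -i 's/^tp=.*;/&/' fit.py; python3 lamp.py 15
```

```text
t 27.1 tcp [ 0.4945 -0.0374  0.241 ] loc [-0.0494 -0.001   0.241 ] yaw 7.19 tilt 0.16 F [-4.6 -4.7  6.8] w 0.116 j [-0.2   0.06 -0.32  1.19 -0.    1.24]
angle 0.6695079802144241 0.2159913789169893
0.58 [[233.0, 145.0], [501.0, 160.0], [18.0, 309.0]] [[333.0, 375.0], [113.0, 343.0], [532.0, 290.0]]
0.6 [[234.0, 142.0], [503.0, 158.0], [19.0, 307.0]] [[333.0, 370.0], [113.0, 340.0], [532.0, 287.0]]
0.62 [[236.0, 138.0], [505.0, 155.0], [19.0, 305.0]] [[333.0, 366.0], [112.0, 336.0], [532.0, 283.0]]
0.64 [[238.0, 135.0], [507.0, 153.0], [20.0, 303.0]] [[333.0, 361.0], [112.0, 333.0], [532.0, 279.0]]
0.66 [[240.0, 132.0], [509.0, 151.0], [21.0, 301.0]] [[332.0, 356.0], [111.0, 329.0], [532.0, 276.0]]
0.68 [[242.0, 130.0], [511.0, 149.0], [22.0, 299.0]] [[332.0, 351.0], [110.0, 325.0], [532.0, 272.0]]
0.7 [[244.0, 127.0], [513.0, 147.0], [23.0, 297.0]] [[331.0, 346.0], [110.0, 321.0], [532.0, 268.0]]
0.72 [[246.0, 124.0], [516.0, 145.0], [24.0, 296.0]] [[331.0, 340.0], [109.0, 317.0], [533.0, 264.0]]
0.74 [[248.0, 122.0], [518.0, 144.0], [25.0, 294.0]] [[331.0, 335.0], [108.0, 313.0], [533.0, 259.0]]
0.76 [[250.0, 120.0], [520.0, 142.0], [26.0, 293.0]] [[330.0, 329.0], [108.0, 309.0], [533.0, 255.0]]
0.78 [[252.0, 118.0], [523.0, 140.0], [28.0, 292.0]] [[330.0, 324.0], [107.0, 305.0], [532.0, 251.0]]
[[562. 125.]] [[ 58. 340.]]
```

View pics/s15.png

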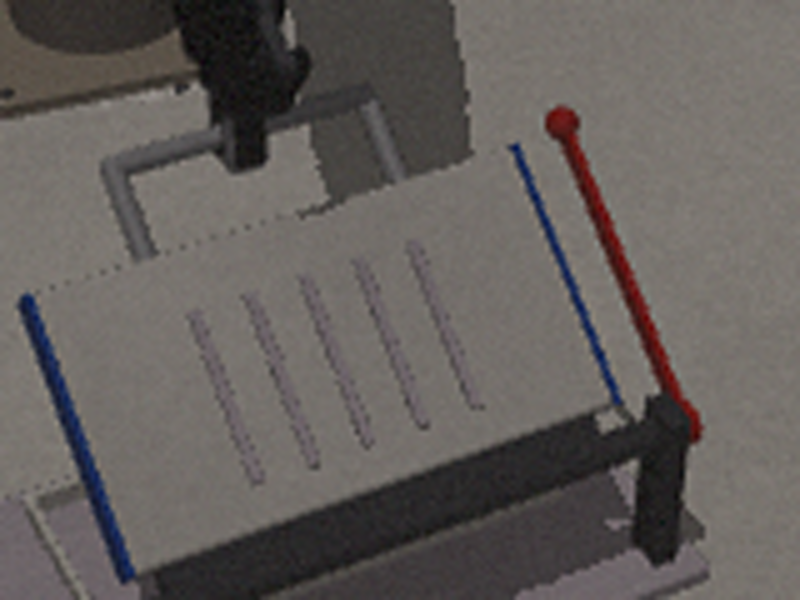

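View pics/t15.png

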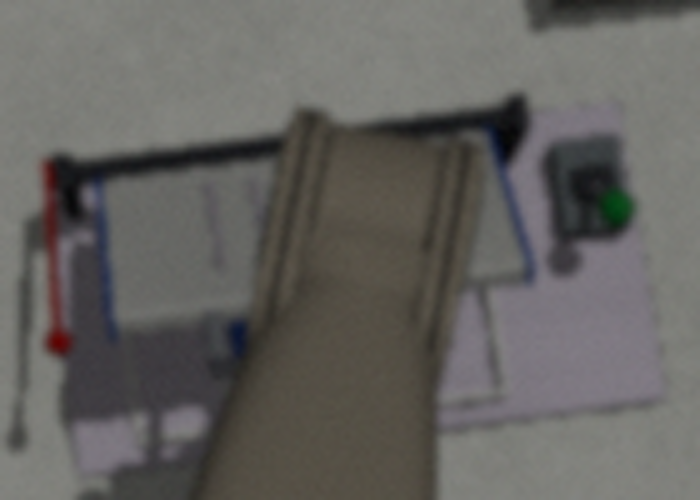

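{"name": "carry_out", "arguments": {"motion": [[0,0,0,0,15],[0,0,0,0,20],[0,0,0,0,30],[0,0,0,0,40],[0,0,0,0,40],[0,0,0,0,40],[-0.01,0,0,0,40],[-0.03,0,0,0,40],[-0.06,0,0,0,40],[-0.09,0,0,0,40]]}}

```text
clock: 28.2
tcp_pos: [0.4943, -0.0364, 0.3317]
orientation: [0.468, 0.531, -0.468, 0.53]
wrist_force: [0.4, 0.3, 0.1]
gripper_width: 0.403
```

Run:
```python
from h import *
stat()
T=tcpT();img=optics.snapshot('wrist')
cv2.imwrite('pics/w16.png',img[:,:,::-1])
```

```text
t 28.2 tcp [ 0.4943 -0.0364  0.3317] loc [-4.940e-02  1.000e-04  3.317e-01] yaw 7.22 tilt 0.02 F [0.4 0.3 0.1] w 0.403 j [-0.2   0.01 -0.17  1.38  0.    1.24]
```

View pics/w16.png

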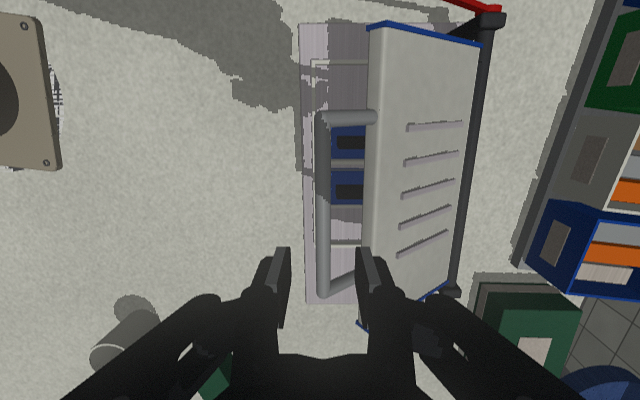

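Run:
```python
from h import *
go(st([-.04,-.217,.25]),97.26)
```

```text
shift mm [ 88.5   6.1 216. ] turn -90.0
```

{"name": "carry_out", "arguments": {"motion": [[0,0,0.02,-8,30],[0,0,0.045,-16,20],[0,0,0.07,-24,10],[0,0,0.095,-32,0],[0,0.002,0.12,-40,0],[0,0.004,0.145,-48,0],[0,0.006,0.17,-56,0],[0,0.006,0.19,-64,0],[0.01,0.006,0.21,-72,0],[0.02,0.006,0.216,-80,0]]}}

```text
clock: 29.25
tcp_pos: [0.5284, -0.2522, 0.311]
orientation: [0.015, 0.706, -0.016, 0.708]
wrist_force: [0.1, 0.7, -1.2]
gripper_width: 0.001
```

{"name": "carry_out", "arguments": {"motion": [[0.01,0,0,-5,0],[0.02,0,0,-10,0],[0.03,0,0,-10,0],[0.03,0,0,-10,0],[0.03,0,0,-10,0],[0.03,0,0,-10,0],[0.03,0,0,-10,0],[0.03,0,0,-10,0],[0.03,0,0,-10,0],[0.03,0,0,-10,0]]}}

```text
clock: 30.25
tcp_pos: [0.5277, -0.25, 0.2805]
orientation: [-0.045, 0.706, 0.044, 0.706]
wrist_force: [-0.6, 0.8, 0.1]
gripper_width: -0.002
```

```bash
python3 lamp.py 17
python3 - <<'E'
from h import *
cv2.imwrite('pics/w17.png',optics.snapshot('wrist')[:,:,::-1])
E
```

```text
t 30.25 tcp [ 0.5277 -0.25    0.2805] loc [-0.0432 -0.2161  0.2805] yaw 97.22 tilt 0.01 F [-0.6  0.8  0.1] w -0.002 j [-0.55  0.19 -0.08  1.3  -0.   -0.68]
angle 0.8158172558436486 0.23817362170783482
0.58 [[233.0, 145.0], [501.0, 160.0], [18.0, 309.0]] [[333.0, 375.0], [113.0, 343.0], [532.0, 290.0]]
0.6 [[234.0, 142.0], [503.0, 158.0], [19.0, 307.0]] [[333.0, 370.0], [113.0, 340.0], [532.0, 287.0]]
0.62 [[236.0, 138.0], [505.0, 155.0], [19.0, 305.0]] [[333.0, 366.0], [112.0, 336.0], [532.0, 283.0]]
0.64 [[238.0, 135.0], [507.0, 153.0], [20.0, 303.0]] [[333.0, 361.0], [112.0, 333.0], [532.0, 279.0]]
0.66 [[240.0, 132.0], [509.0, 151.0], [21.0, 301.0]] [[332.0, 356.0], [111.0, 329.0], [532.0, 276.0]]
0.68 [[242.0, 130.0], [511.0, 149.0], [22.0, 299.0]] [[332.0, 351.0], [110.0, 325.0], [532.0, 272.0]]
0.7 [[244.0, 127.0], [513.0, 147.0], [23.0, 297.0]] [[331.0, 346.0], [110.0, 321.0], [532.0, 268.0]]
0.72 [[246.0, 124.0], [516.0, 145.0], [24.0, 296.0]] [[331.0, 340.0], [109.0, 317.0], [533.0, 264.0]]
0.74 [[248.0, 122.0], [518.0, 144.0], [25.0, 294.0]] [[331.0, 335.0], [108.0, 313.0], [533.0, 259.0]]
0.76 [[250.0, 120.0], [520.0, 142.0], [26.0, 293.0]] [[330.0, 329.0], [108.0, 309.0], [533.0, 255.0]]
0.78 [[252.0, 118.0], [523.0, 140.0], [28.0, 292.0]] [[330.0, 324.0], [107.0, 305.0], [532.0, 251.0]]
[[562. 125.]] [[ 58. 340.]]
```

View pics/s17.png

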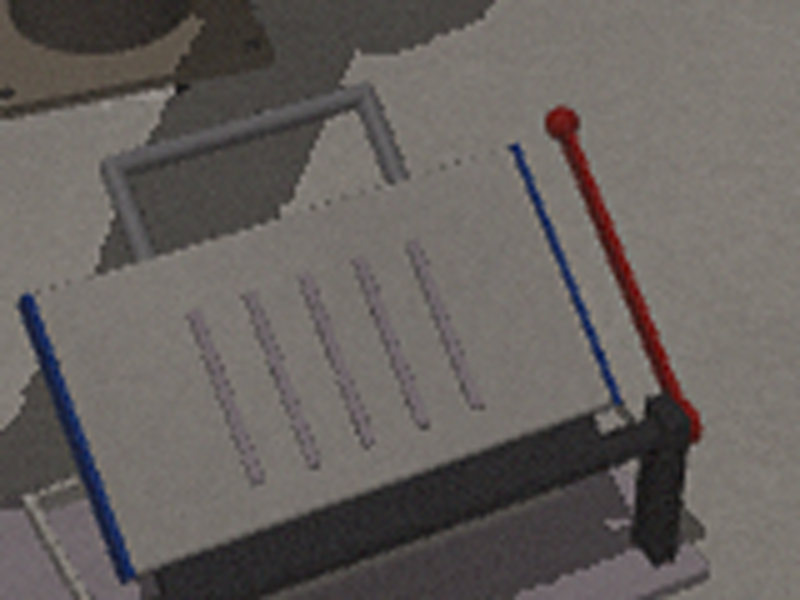

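View pics/t17.png

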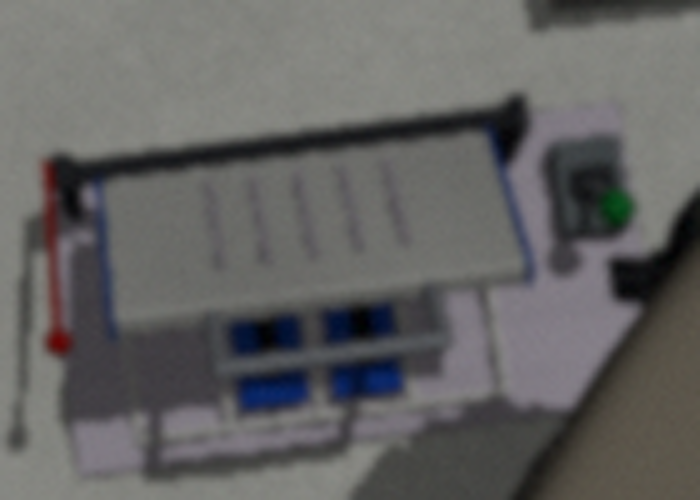

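View pics/w17.png

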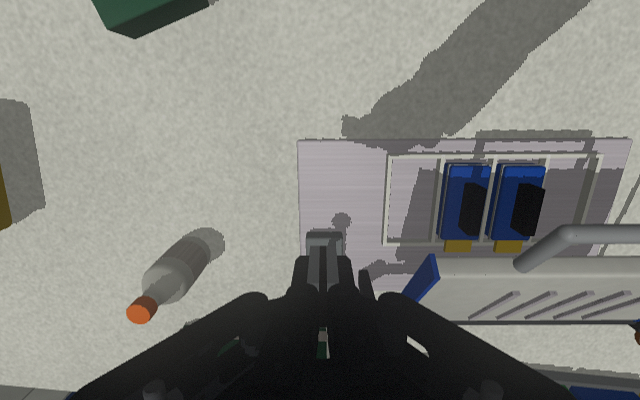

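Run:
```python
from h import *
T=tcpT();img=optics.snapshot('wrist');optics
r=spotter.trace('saline','wrist');print([(d['score'],d['uv']) for d in r])
print('cap z.135',inv(back('wrist',(142,311),.137,T)).round(3),'base',inv(back('wrist',(200,245),.0,T)).round(3))
t=optics.snapshot('top');r=spotter.trace('saline','top');print([(d['score'],d['uv']) for d in r])
crop('',t,(370,120,480,220),5,'t18.png')
go(st([-.043,-.216,.112]),97.26)
```

```text
[(0.74, [172.1, 276.7])]
cap z.135 [ 0.082 -0.405  0.137] base [ 0.074 -0.397  0.   ]
[]
shift mm [168.3   0.    0.3] turn -0.0
```

View pics/t18.png

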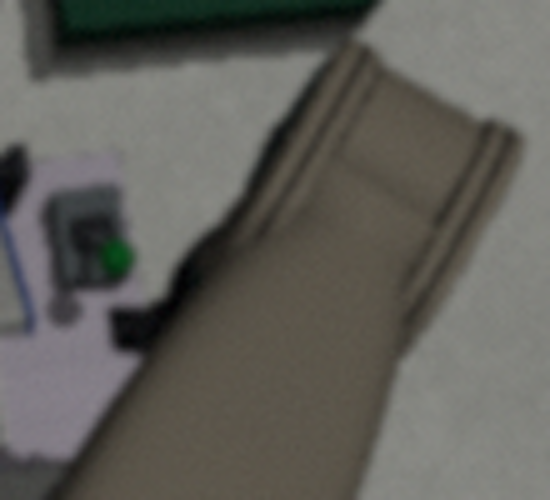

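{"name": "carry_out", "arguments": {"motion": [[0.03,0,0,0,0],[0.06,0,0,0,0],[0.09,0,0,0,0],[0.12,0,0,0,0],[0.145,0,0,0,0],[0.16,0,0,0,0],[0.168,0,0,0,0],[0.168,0,0,0,0],[0.168,0,0,0,0],[0.168,0,0,0,0]]}}

```text
clock: 31.6
tcp_pos: [0.5287, -0.2506, 0.1137]
orientation: [-0.045, 0.705, 0.044, 0.706]
wrist_force: [0.7, -0.5, -0.1]
gripper_width: 0.004
```

Run:
```python
from h import *
stat()
s=optics.snapshot('scene');crop('',s,(170,180,330,300),5,'s19.png')
cv2.imwrite('pics/w19.png',optics.snapshot('wrist')[:,:,::-1])
```

```text
t 31.6 tcp [ 0.5287 -0.2506  0.1137] loc [-0.0424 -0.2167  0.1137] yaw 97.22 tilt 0.15 F [ 0.7 -0.5 -0.1] w 0.004 j [-0.55  0.32 -0.29  0.96  0.   -0.68]
```

View pics/s19.png

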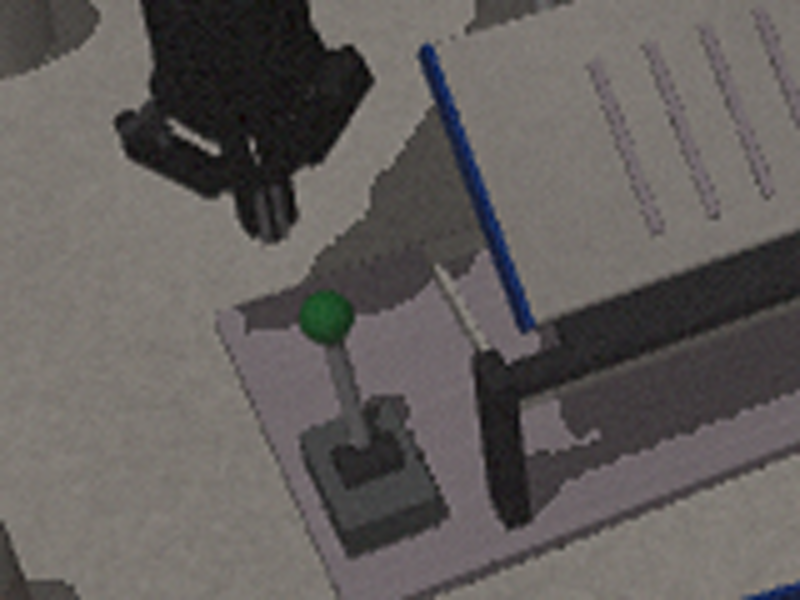

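View pics/w19.png

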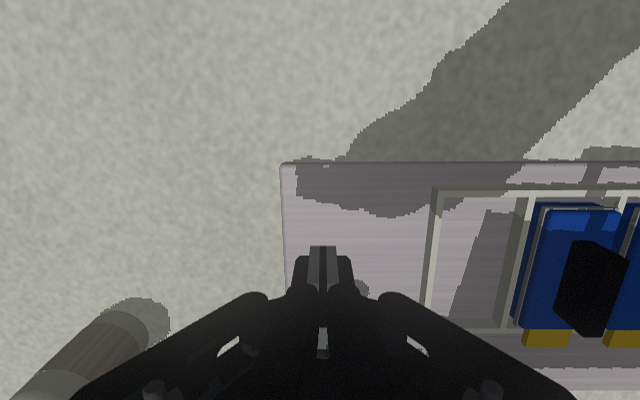

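{"name": "carry_out", "arguments": {"motion": [[0,-0.004,0.015,0,0],[0,-0.004,0.03,0,0],[0,-0.004,0.042,0,0],[0,-0.004,0.054,0,0],[0,-0.004,0.066,0,0],[0,-0.004,0.078,0,0],[0,-0.004,0.09,0,0],[0,-0.004,0.1,0,0],[0,-0.004,0.11,0,0],[0,-0.004,0.115,0,0]]}}

```text
clock: 32.7
tcp_pos: [0.6434, -0.2393, 0.1122]
orientation: [-0.045, 0.706, 0.045, 0.706]
wrist_force: [-1.1, -0.6, 0.8]
gripper_width: 0.001
```

Run:
```python
from h import *
stat()
s=optics.snapshot('scene');crop('',s,(170,180,330,300),5,'s20.png')
```

```text
t 32.7 tcp [ 0.6434 -0.2393  0.1122] loc [ 0.0729 -0.22    0.1122] yaw 97.25 tilt 0.03 F [-1.1 -0.6  0.8] w 0.001 j [-0.45  0.48 -0.05  1.04  0.   -0.58]
```

View pics/s20.png

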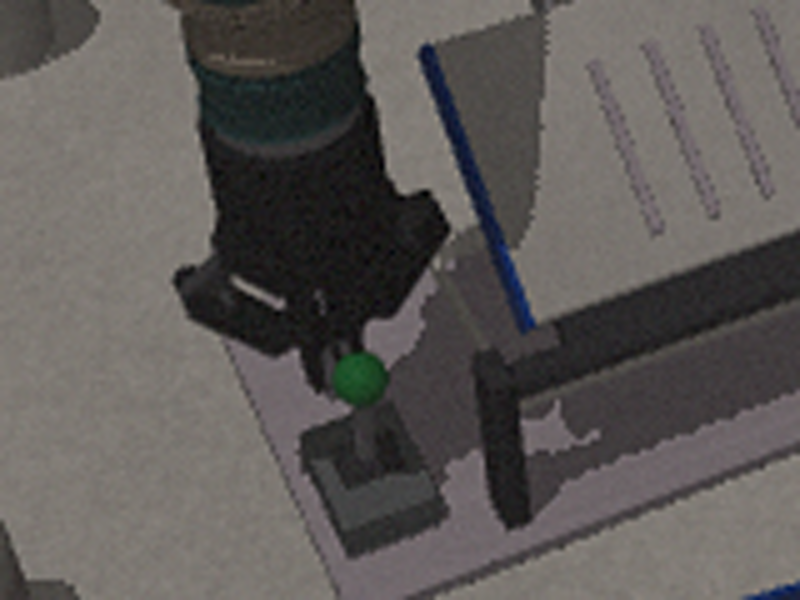

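{"name": "carry_out", "arguments": {"motion": [[0,0,0.006,0,0],[0,0,0.012,0,0],[0,0,0.018,0,0],[0,0,0.022,0,0],[0,0,0.026,0,0],[0,0,0.026,0,0],[0,0,0.026,0,0],[0,0,0.026,0,0],[0,0,0.026,0,0],[0,0,0.026,0,0]]}}

```text
clock: 33.75
tcp_pos: [0.6653, -0.2366, 0.1121]
orientation: [-0.044, 0.708, 0.044, 0.704]
wrist_force: [-7.4, -1.6, 2.9]
gripper_width: -0.002
```

Run:
```python
from h import *
stat()
s=optics.snapshot('scene');crop('',s,(170,180,330,300),5,'s21.png')
for sw in (.7,.85,.9,1.0,1.05): print(sw,((proj('scene',st([.08+.08*np.sin(sw-.5),-.215,.034+.08*np.cos(sw-.5)]))-[170,180])*5+2).round(0))
```

```text
t 33.75 tcp [ 0.6653 -0.2366  0.1121] loc [ 0.095  -0.2201  0.1121] yaw 97.17 tilt 0.35 F [-7.4 -1.6  2.9] w -0.002 j [-0.43  0.52  0.01  1.07 -0.   -0.56]
0.7 [[358. 378.]]
0.85 [[367. 400.]]
0.9 [[370. 407.]]
1.0 [[376. 423.]]
1.05 [[379. 431.]]
```

View pics/s21.png

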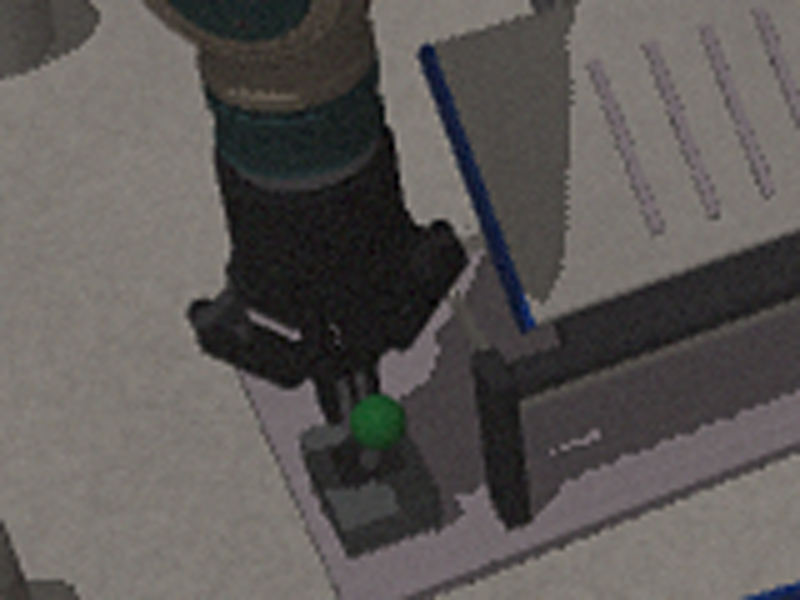

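The ball is at (377,422) in the crop, which matches 1.0 rad, and it rests on its stop. Next I back off to a clear place.

{"name": "carry_out", "arguments": {"motion": [[0,0,-0.015,0,0],[0,0,-0.04,0,0],[0,0,-0.07,0,0],[0,0,-0.1,0,0],[-0.03,0,-0.13,0,0],[-0.07,0,-0.15,0,0],[-0.11,0,-0.15,0,0],[-0.14,-0.03,-0.15,0,0],[-0.15,-0.06,-0.15,0,0],[-0.15,-0.07,-0.15,0,0]]}}

```text
clock: 34.8
tcp_pos: [0.5302, -0.328, 0.2661]
orientation: [-0.046, 0.703, 0.042, 0.708]
wrist_force: [-0.0, 0.2, -0.8]
gripper_width: -0.003
```

{"name": "carry_out", "arguments": {"motion": [[0,-0.03,0,0,0],[0,-0.06,-0.01,0,0],[0,-0.1,-0.02,0,0],[0,-0.13,-0.03,0,0],[0,-0.15,-0.04,0,0],[0,-0.16,-0.05,0,0],[0,-0.16,-0.05,0,0],[0,-0.16,-0.05,0,0],[0,-0.16,-0.05,0,0],[0,-0.16,-0.05,0,0]]}}

```text
clock: 35.8
tcp_pos: [0.4991, -0.4883, 0.2626]
orientation: [-0.045, 0.706, 0.045, 0.706]
wrist_force: [-0.2, 0.2, 0.1]
gripper_width: -0.004
```

```bash
python3 lamp.py 22|head -2
python3 - <<'E'
from h import *
s=optics.snapshot('scene');cv2.imwrite('pics/s22f.png',s[:,:,::-1]);t=optics.snapshot('top');crop('',t,(150,100,480,310),2.4,'t22f.png')
r=spotter.trace('switch_tip','scene');print([(d['score'],d['uv']) for d in r], proj('scene',st([.08+.08*np.sin(.5),-.215,.034+.08*np.cos(.5)])))
b,y=cass('top',img=t)
for nm,m in (('b',b),('y',y)):
    n,l,S,c=cv2.connectedComponentsWithStats(m)
    for i in range(1,n):
        if S[i,4]>12 and S[i,1]>150: print(nm,S[i],c[i].round(1),inv(back('top',c[i],.038)).round(3))
E
```

```text
t 35.8 tcp [ 0.4991 -0.4883  0.2626] loc [-0.1018 -0.4488  0.2626] yaw 97.3 tilt 0.02 F [-0.2  0.2  0.1] w -0.004 j [-0.87  0.4   0.16  1.33  0.   -0.99]
angle 0.6118645467321259 0.27089864079144155
[] [[244.87446933 264.1580214 ]]
b [182 155   8   7  40] [185.1 158.2] [0.203 0.509 0.038]
b [336 193   3   5  15] [337. 195.] [-0.001 -0.018  0.038]
b [317 195   4   5  16] [318.1 197.1] [-0.     0.05   0.038]
b [327 194   3   5  13] [327.8 196.2] [-0.001  0.015  0.038]
b [337 202  13   7  73] [343.  205.4] [-0.041 -0.034  0.038]
b [318 205  13   7  69] [324.1 207.8] [-0.041  0.034  0.038]
```

View pics/s22f.png

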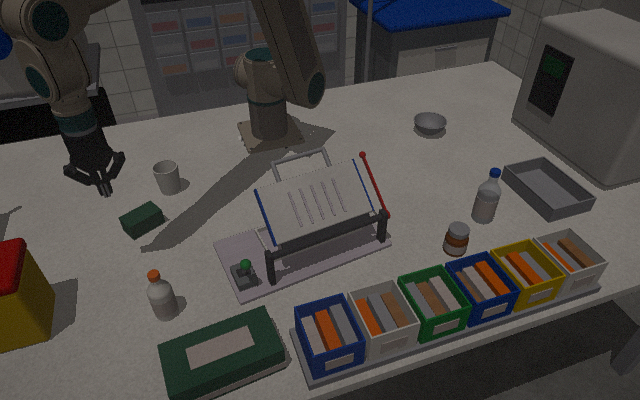

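View pics/t22f.png

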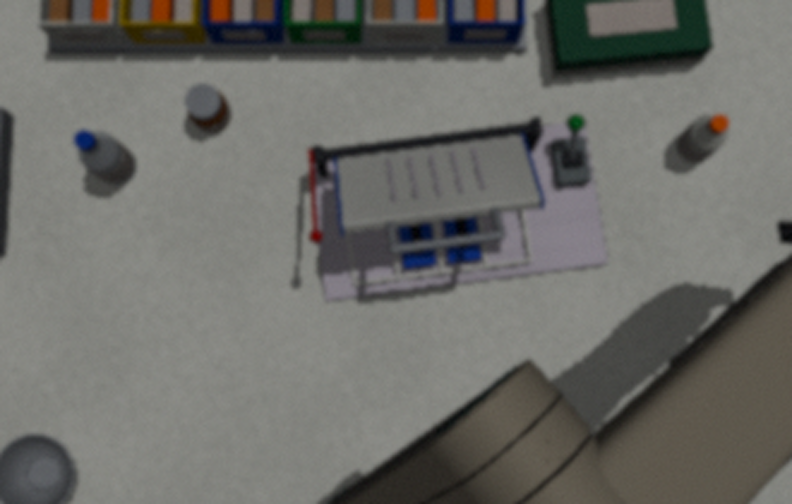

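View pics/s22.png

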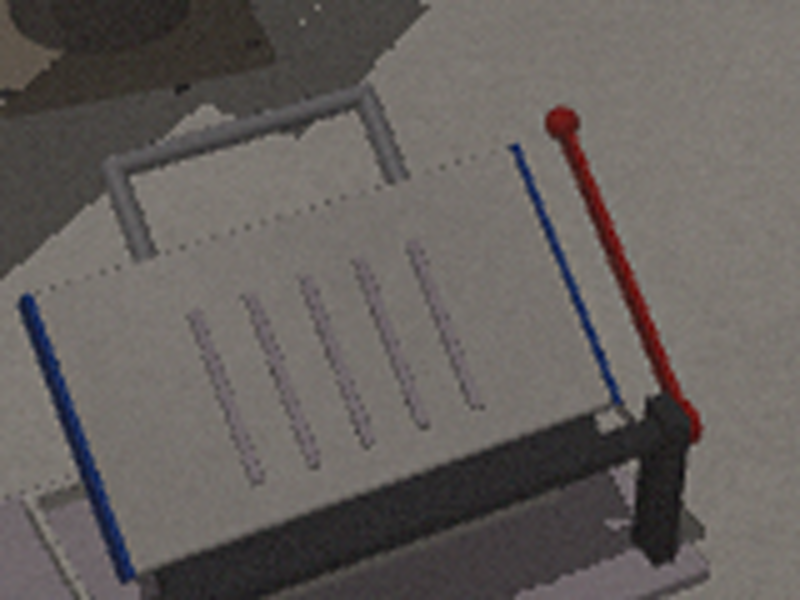

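Run:
```python
from h import *
stat(); print(ctrl.hand_in())
```

```text
t 36.05 tcp [ 0.4988 -0.4891  0.2625] loc [-0.1021 -0.4496  0.2625] yaw 97.26 tilt 0.01 F [-0.5  0.1  1.3] w 0.0 j [-0.87  0.41  0.17  1.33  0.   -0.99]
the job is handed in; nothing more can be done
None
```

The station is set up and I handed the job in at about 36 s of the 210 s allowed; no verdict was reported. I raised the lamp to about 1.65 rad. The bench held two cassettes, and I laid them in the two middle lanes with their tabs to the hinge side. I then brought the lamp down to the index arm, let go, and pushed the toggle over.

What the last checks showed:
- **Cassettes:** both lie flat about 2 mm from lane centre along x, and neither was knocked aside. From the top camera at the end I could see only their front parts, unmoved, because the lamp hides the tabs. I saw both tabs clearly from the wrist camera earlier, before the toggle push.
- **Lamp:** the angle reads about 0.67 rad against about 0.666 for the index arm. It looked unchanged in the pictures from release until hand-in, about 8 s.
- **Lamp readings that differed:** the panel corners alone read between about 0.63 and 0.69 rad. That is within the 0.05 rad allowed.
- **Toggle:** the ball sits where 1.0 rad puts it, against its end stop.
- **Bottles and jar:** all three are upright, and the arm stands clear of everything.
- **Trained networks:** they found neither cassette at the start and missed the toggle at the end. I measured the cassettes by colour and the toggle by where it should appear in the picture.

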